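# Clamp a small transformer with a star wheel

## Task

Set the loose transformer down gently on the bed of the bench clamp, upright between the jaw and the end stop and lined up with them, and let go of it. Then push the spokes of the star wheel round clockwise, one after another, until the jaw grips the transformer against the end stop with about 15 N, never more than 35 N, and leave it gripped. Move the jaw only by the wheel, and leave the other things on the bench where they are.

Things in the scene. Friction and masses are not known exactly. Their poses are not given: they have to be found in the camera images.
- clamp: Bench clamp, fixed. Grey bed 120 mm wide (x), 370 mm long (y), top 20 mm above the bench. Origin: centre of its underside, on the bench; z up. Star wheel at the -y end (axis x 0, y -140 mm), then the blue jaw, and the blue end stop (70 mm wide, top 76 mm high) at the +y end. The stop is adjustable: its face lies at y +85 mm give or take 7 mm, not measured; only the wheel's feel tells.
- seat (a point): On the bed's top (20 mm above the bench), at x 0, y +35 mm of the clamp, axes as the clamp's: a good spot to set the transformer's foot down, its long side along y, whichever way round.
- guard (a point): Fixed guard (clear plate, two yellow wings) over the wheel's jaw side, underside 126 and top 129 mm above the bench, 220 mm wide. This point: on the wheel's axis at the guard's top, axes as the clamp's. It covers y > +24 mm from here, and where |x| > 35 mm also y > -6 mm. Fingers reach between spokes only on the open -y side; there nothing is below the spokes but the bed and a 46 mm square post under the hub.
- jaw: Blue sliding jaw with black rubber pad, 70 mm wide, top 72 mm above the bench. Origin: at bed height, middle of the pad's face when not pressed; axes as the clamp's; y -30 mm in the clamp at wheel 0. The wheel drives it along +y; it slides the transformer to the stop. The pad is sprung: with the transformer against the stop each further mm of jaw travel adds 5 N of grip.
- wheel (a joint): Turn of the star wheel in rad, 0 (jaw fully open) to 4.9; grows clockwise seen from above. Each rad moves the jaw 14 mm towards the stop. The wheel has a steady drag of about 0.40 Nm and stays where it is left, also with up to about 28 N of grip; each newton of grip adds 0.014 Nm to the torque needed.
- wheel_hub (a point): Centre of the star wheel, on its upright axis and at the mid-height of its spokes, 112 mm above the bench; z up, turns with the wheel. Black hub of radius 24 mm, top 19 mm above this point; five level steel spokes 14 mm thick, each ending in a 22 mm red ball centred 85 mm from the axis. One spoke lies along this point's +x axis, the others every 72 degrees. No rim.
- transformer: Loose small mains transformer, 66 mm long (y), 50 mm wide (x), 56 mm high, about 0.5 kg. Origin at its centre, 28 mm above its foot; z up. Dark steel core 30 x 66 x 56 mm; orange winding former 50 mm (x) x 40 mm (y) x 36 mm high round its middle, whose two flat faces (50 mm apart, looking to +x and -x) are the place to grip it. Either way round will do.
- driver: Red-handled screwdriver, lying or standing on the bench; a bystander, leave alone. Origin at its underside.
- spanner: Steel spanner, lying or standing on the bench; a bystander, leave alone. Origin at its underside.
- cap_a: Aluminium capacitor can, 32 mm across, 50 mm high, lying or standing on the bench; a bystander, leave alone. Origin at its underside.
- cap_b: Blue capacitor can, 25 mm across, 40 mm high, lying or standing on the bench; a bystander, leave alone. Origin at its underside.
- flux: Amber glass jar with black cap, 44 mm across, 60 mm high, lying or standing on the bench; a bystander, leave alone. Origin at its underside.
- foot: Black rubber foot, 36 mm across, 20 mm high, lying or standing on the bench; a bystander, leave alone. Origin at its underside.
- brush: Small brush, lying or standing on the bench; a bystander, leave alone. Origin at its underside.
Things that resemble listed ones, but are neither listed nor needed, are in the scene too. Leave any turquoise look-alike of the transformer alone.

How it is judged:
By the outcome, as a careful person would: the job done as asked, in the order asked, and still so for the second after the job is handed in, with the robot touching nothing.
It also fails if it takes over 72 s, if anything falls off the work surface, if the arm or the gripper's body presses on something with over 40 N, if the wrist force passes 120 N, or if a joint passes its speed limit or range.

## Robot

A 7-joint arm with a two-finger parallel gripper is mounted at the origin on the work surface. World frame = base frame: x ahead of the robot, y to its left, z up, the work surface at z = 0. Lengths are in m, angles in rad, forces in N, time in s.
With the tool pointing down it reaches from about 0.4 to 0.85 m from the base axis. Payload 4.4 kg.
Tool frame: the origin (TCP) lies at the very end of the fingers, on their centre line; the grasp point (between the pads) lies 19 mm behind it; z points along the fingers, x is the direction in which the jaws open and shut, and the axes are right-handed (so a half turn about z gives the same grasp; the last joint's range is limited). The gripper opens to 94 mm and grips with 3 to 60 N. Pads are 16 mm wide; open, the fingers measure 119 mm over their backs; the gripper's body (75 mm by 177 mm) begins 78 mm behind the grasp point.
Start: joints at [1.282, 0.628, 0.038, 1.517, -0.027, 0.996, -0.02], TCP at [0.144, -0.634, 0.174] pointing down, gripper open.
Joint ranges: [-3.06, 3.06], [-0.37, 2.12], [-1.25, 1.32], [0.18, 2.47], [-1.1, 4.24], [0.23, 1.98], [-2.94, 2.94]. Speed limits (rad/s): [2.57, 2.57, 3.14, 3.14, 3.14, 3.14, 3.14].

## Interface

Orientations are given as a unit quaternion [w, x, y, z].
In Python, from bench import bot, eyes gives the robot as it stands. The module is installed in compiled form; this text tells all that it offers.
- The arm moves only by the shell command python3 -m creep 'ROWS'. ROWS is a JSON object of lists of equal length, an entry for each row: "delta_rot": the turn, a rotation vector about the tool's x, y, z in degrees, a list of three; "travel": the shift along the tool's x, y, z in mm, a list of three; "claw": the opening, from -1 (shut) to 1 (fully open). A call has 1 to 12 rows; each row is the pose to reach, as a shift and turn from the pose commanded when the call began, along the tool's axes at that moment; what a row does not reach only later rows make up. A row lasts 1/10 s, in which the tool goes at most 50 mm and 8.59 degrees, less where a joint would pass 70% of its speed; a pose out of reach is approached as far as the arm can. A call with a gripper value outside its range is refused whole. The fingers move at their own pace and stop on an object; the grip force is fixed at half the most. Time passes only in rows, so rows that repeat a pose let the fingers close. It gives the time, the measured TCP pose, the force and the opening at its end, in the units of the state.
- bot.get_obs(): the state, without advancing time (a new reading comes with each control period).
- eyes.read_camera(name): name is "scene" or "top" or "wrist"; returns the picture (384x512x3 uint8, red, green, blue); there is no depth.
- eyes.camera_info(name): a dict with "intrinsics" (3x3 intrinsics, pixels), "cam_to_world" (4x4, takes a point from camera to world coordinates). Camera axes: x right, y down, z forward; pixel columns grow to the right and rows downward; lengths in m; the calibration is good to about 2 mm. A picture is of the moment at which its call begins: read the wrist's pose just before it. camera_info takes no time and is no camera call; for the wrist camera it gives the pose at the moment of the call.
- bot.close_job(): hands the job in, once; it reports no verdict.
The state is a dict: "time_s": time; "qpos": joint angles; "joint_vel": joint speeds; "tau": joint torques, N m; "ee_pos": TCP position; "orientation": TCP orientation; "ft_force": force on the tool from outside, world axes, zero at the start; "torque": the same for the moment, N m; "grip_width": finger opening in m.
Only numpy, scipy, OpenCV 4.12 (cv2) and the standard library are available. Lean on these libraries where they do the work, as an engineer would, in place of code of your own. Each camera call takes 0.05 s, during which the arm holds its last target.

## Working session

There is one attempt and no reset: what is moved stays moved. The work goes in short steps, Python scripts to look and compute and a shell command to move; the robot and the scene stay as the last step left them, time stands still between calls to the robot, and variables do not carry over. Pictures are saved under pics/ and viewed, and the job is handed in when it is done.

```bash
mkdir -p pics; ls; python3 - <<'E'
from bench import bot, eyes
import cv2,json
o=bot.get_obs(); print(o)
for n in ("scene","top","wrist"):
    i=eyes.camera_info(n); print(n,i)
    cv2.imwrite(f"pics/{n}0.png",eyes.read_camera(n)[:,:,::-1])
E
```

```text
pics
{'time_s': 0.0, 'qpos': array([ 1.28220217,  0.62929013,  0.03845129,  1.51834599, -0.02704058,
        0.99629682, -0.01998939]), 'joint_vel': array([-0.00011825, -0.00171994, -0.00035477,  0.00053573, -0.00121678,
        0.00091626, -0.00079671]), 'tau': array([ 4.97319127e-05, -5.49727070e+01,  1.14322230e+00, -1.86642462e+01,
       -5.23294613e-02,  2.35315994e-02,  1.71851211e-04]), 'ee_pos': array([ 0.14349973, -0.63323215,  0.17279766]), 'orientation': array([-5.71835597e-04,  7.81324673e-01, -6.24124126e-01, -7.09554659e-04]), 'ft_force': array([ 0.12637133, -0.42918949, -0.18105794]), 'torque': array([ 0.01658763,  0.04642049, -0.02588201]), 'grip_width': 0.09390524396611491}
scene {'intrinsics': array([[386.01454133,   0.        , 251.28864918],
       [  0.        , 386.01454133, 187.9846561 ],
       [  0.        ,   0.        ,   1.        ]]), 'cam_to_world': array([[ 0.7979942 ,  0.39675407, -0.45364243,  1.15375485],
       [ 0.60234169, -0.50040626,  0.62191483, -0.7519469 ],
       [ 0.01974173, -0.76953218, -0.63830281,  0.9697501 ],
       [ 0.        ,  0.
[... 404 characters left out ...]
  [-2.59171774e-02, -1.87158959e-01, -9.81987690e-01,
         1.15263259e+00],
       [ 0.00000000e+00,  0.00000000e+00,  0.00000000e+00,
         1.00000000e+00]])}
wrist {'intrinsics': array([[294.89818368,   0.        , 252.42567683],
       [  0.        , 294.89818368, 186.50421124],
       [  0.        ,   0.        ,   1.        ]]), 'cam_to_world': array([[ 2.20719021e-01, -9.39940686e-01, -2.60374002e-01,
         2.18927776e-01],
       [-9.75336993e-01, -2.12963021e-01, -5.80043238e-02,
        -6.17081620e-01],
       [-9.29410125e-04,  2.66755054e-01, -9.63763912e-01,
         3.84821862e-01],
       [ 0.00000000e+00,  0.00000000e+00,  0.00000000e+00,
         1.00000000e+00]])}
```

View pics/scene0.png

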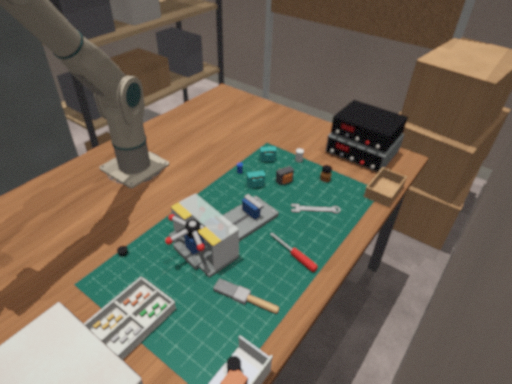

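View pics/top0.png

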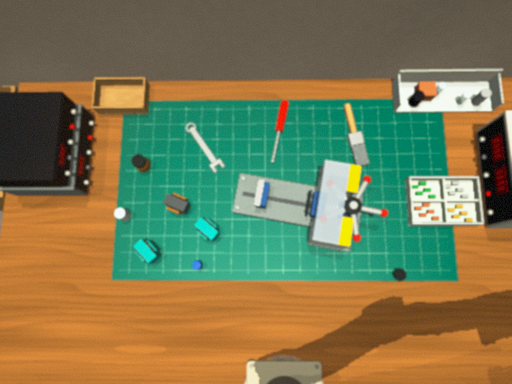

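View pics/wrist0.png

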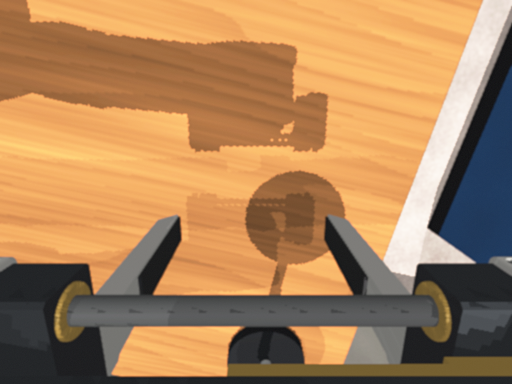

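```bash
python3 - <<'E'
import cv2
a=cv2.imread("pics/top0.png")
cv2.imwrite("pics/c1.png",cv2.resize(a[150:260,225:400],None,fx=4.5,fy=4.5,interpolation=cv2.INTER_CUBIC))
cv2.imwrite("pics/c2.png",cv2.resize(a[180:270,110:230],None,fx=6,fy=6,interpolation=cv2.INTER_CUBIC))
E
```

```text
(no output)
```

View pics/c1.png

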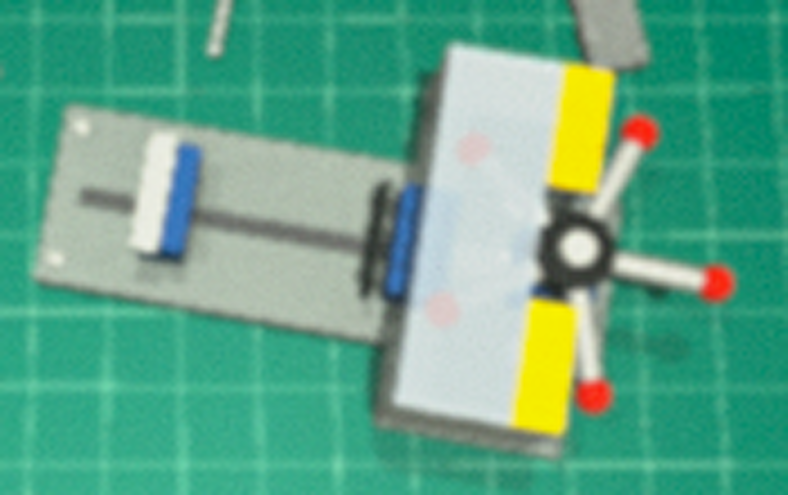

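View pics/c2.png

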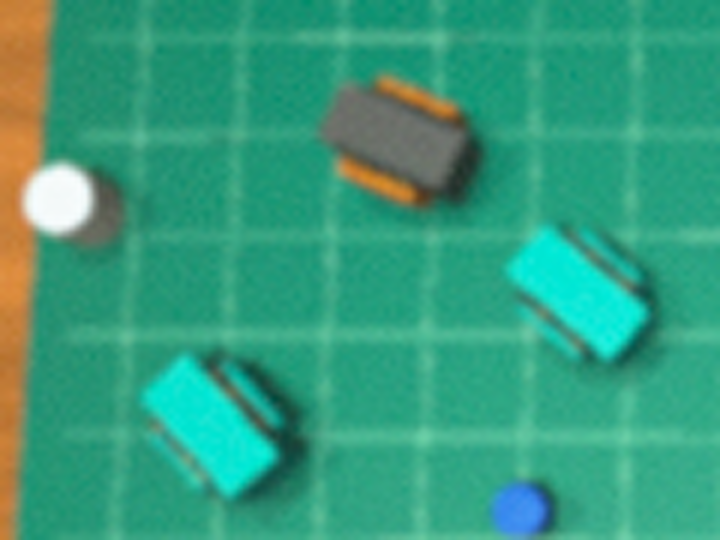

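```bash
cat > h.py <<'E'
import numpy as np
from bench import bot, eyes
def ray(i,p,z):
    K,T=i["intrinsics"],i["cam_to_world"]
    d=T[:3,:3]@np.linalg.solve(K,[p[0],p[1],1]); o=T[:3,3]
    return o+d*(z-o[2])/d[2]
def crop(p,s,ox,oy): return ((p[0]+.5)/s-.5+ox,(p[1]+.5)/s-.5+oy)
def proj(i,P):
    K,T=i["intrinsics"],i["cam_to_world"]
    c=np.linalg.inv(T)@np.append(P,1); u=K@c[:3]; return u[:2]/u[2]
E
python3 - <<'E'
from h import *
i=eyes.camera_info("top")
A=lambda p,z:ray(i,crop(p,4.5,225,150),z)[:2]
B=lambda p,z:ray(i,crop(p,6,110,180),z)[:2]
balls=[A(p,.112) for p in [(640,133),(716,284),(593,397),(442,310),(475,150)]]
c=np.mean(balls,0); print("hub",c, "hubtop",A((579,249),.131))
for b in balls: d=b-c; print(np.hypot(*d), np.degrees(np.arctan2(d[1],d[0])))
for n,p,z in [("TL",(68,104),.02),("BL",(37,280),.02),("bedtopR",(405,160),.02),("bedbotR",(376,341),.02),("guardTL",(450,45),.129),("gTR",(614,70),.129),("gBL",(394,405),.129),("gBR",(563,435),.129),("stop top L back",(155,132),.076),("stopTR",(200,147),.076),("stopBR",(183,257),.076)]:
    print(n,A(p,z))
for p in [(350,83),(472,135),(438,195),(322,132)]: print("T",B(p,.056))
print("Tc",np.mean([B(p,.056) for p in [(350,83),(472,135),(438,195),(322,132)]],0))
print("orange edges",[B(p,.046) for p in [(380,78),(462,108),(338,165),(420,203)]])
E
```

```text
hub [ 0.52063602 -0.18430984] hubtop [ 0.52006888 -0.18362973]
0.08593584625061314 -30.336294172581425
0.08569240813591883 -102.32766564999929
0.08601889517224746 -174.60578653188426
0.08595114221055426 113.31233486823866
0.08505514695464678 41.42230691861536
TL [0.63837791 0.12501317]
BL [0.51960685 0.14395871]
bedtopR [ 0.59973968 -0.09775393]
bedbotR [ 0.47972858 -0.07614817]
guardTL [ 0.64536024 -0.11218653]
gTR [ 0.62945772 -0.20959929]
gBL [ 0.42850048 -0.0735197 ]
gBR [ 0.41141336 -0.17025672]
stop top L back [0.60503631 0.06621304]
stopTR [0.59526681 0.0378818 ]
stopBR [0.52500757 0.04863321]
T [0.56756579 0.32958902]
T [0.54207441 0.26966755]
T [0.51299298 0.28489049]
T [0.54356821 0.34199268]
Tc [0.54155035 0.30653494]
orange edges [array([0.57214952, 0.31758161]), array([0.55726028, 0.27700689]), array([0.52925646, 0.33609252]), array([0.51071682, 0.29556612])]
```

```bash
cat >> h.py <<'E'
from scipy.spatial.transform import Rotation as Ro
def Rcur():
    o=bot.get_obs(); q=o["orientation"]; return o["ee_pos"],Ro.from_quat([q[1],q[2],q[3],q[0]]),o
def down(yaw): # tool x at yaw deg, z down
    a=np.radians(yaw); return Ro.from_matrix(np.array([[np.cos(a),np.sin(a),0],[np.sin(a),-np.cos(a),0],[0,0,-1]]))
def plan(pos,yaw):
    p,R,o=Rcur()
    t=R.inv().apply(np.array(pos)-p)*1000; r=np.degrees((R.inv()*down(yaw)).as_rotvec())
    print("travel",np.round(t,1),"rot",np.round(r,1))
HUB=np.array([.5204,-.184]);YAW=-10.2
def cl(x,y):
    a=np.radians(YAW); return HUB+np.array([x*np.cos(a)-(y+140)*np.sin(a),x*np.sin(a)+(y+140)*np.cos(a)])/1000
E
python3 - <<'E'
from h import *
plan([.53,-.25,.30],-40); plan([.5415,.3065,.25],-23)
E
```

```text
travel [-288.7 -461.6 -126.6] rot [ -0.    0.1 -37.2]
travel [-828.8 -595.9  -75.9] rot [ -0.    0.1 -54.2]
```

```bash
python3 -m creep '{"travel":[[-289,-462,-127],[-289,-462,-127],[-289,-462,-127],[-289,-462,-127],[-289,-462,-127],[-289,-462,-127],[-289,-462,-127],[-289,-462,-127],[-289,-462,-127],[-289,-462,-127],[-289,-462,-127],[-289,-462,-127]],"delta_rot":[[0,0,-37],[0,0,-37],[0,0,-37],[0,0,-37],[0,0,-37],[0,0,-37],[0,0,-37],[0,0,-37],[0,0,-37],[0,0,-37],[0,0,-37],[0,0,-37]],"claw":[1,1,1,1,1,1,1,1,1,1,1,1]}'
python3 - <<'E'
from h import *
import cv2
plan([.5415,.3065,.25],-23)
print(Rcur()[2])
cv2.imwrite("pics/w1.png",eyes.read_camera("wrist")[:,:,::-1])
E
```

```text
time_s: 1.35
ee_pos: [0.5354, -0.2432, 0.3018]
orientation: [-0.002, 0.941, -0.339, 0.002]
ft_force: [-0.3, -0.3, 0.2]
grip_width: 0.0938
travel [-346.4 -426.6   53.6] rot [ -0.3  -0.1 -16.7]
{'time_s': 1.35, 'qpos': array([ 0.52827705,  0.42988388, -0.22573523,  1.50938489,  0.09501746,
        1.21020265, -0.40349834]), 'joint_vel': array([-0.0859855 ,  0.03660622,  0.05521612, -0.07409584,  0.05238925,
        0.08638019, -0.10474476]), 'tau': array([ 8.98130983e-01, -4.58545554e+01, -1.21831588e+00, -2.10731167e+01,
       -2.47072696e-02, -8.14685086e-02, -2.36624731e-01]), 'ee_pos': array([ 0.53540807, -0.24320671,  0.30178584]), 'orientation': array([-0.00230171,  0.94062107, -0.33944694,  0.00157407]), 'ft_force': array([-0.32040538, -0.32554794,  0.20976037]), 'torque': array([-0.02738785, -0.00438945,  0.01278038]), 'grip_width': 0.0938485546697264}
```

View pics/w1.png

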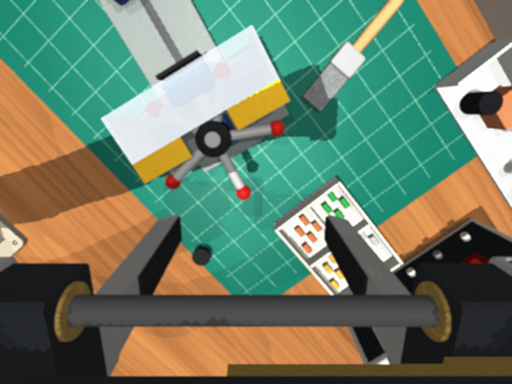

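```bash
python3 -m creep '{"travel":[[-346,-427,54],[-346,-427,54],[-346,-427,54],[-346,-427,54],[-346,-427,54],[-346,-427,54],[-346,-427,54],[-346,-427,54],[-346,-427,54],[-346,-427,54],[-346,-427,54],[-346,-427,54]],"delta_rot":[[0,0,-17],[0,0,-17],[0,0,-17],[0,0,-17],[0,0,-17],[0,0,-17],[0,0,-17],[0,0,-17],[0,0,-17],[0,0,-17],[0,0,-17],[0,0,-17]],"claw":[1,1,1,1,1,1,1,1,1,1,1,1]}'
python3 - <<'E'
from h import *
import cv2,pickle
print(Rcur()[2]["joint_vel"],Rcur()[2]["qpos"])
i=eyes.camera_info("wrist");pickle.dump(i,open("w2.pkl","wb"))
a=eyes.read_camera("wrist")[:,:,::-1]
cv2.imwrite("pics/w2.png",cv2.resize(a,None,fx=1.55,fy=1.55))
E
```

```text
time_s: 2.6
ee_pos: [0.5394, 0.3061, 0.2452]
orientation: [-0.001, 0.98, -0.197, -0.002]
ft_force: [-0.1, 0.3, 1.0]
grip_width: 0.0941
[ 0.0359734  -0.01716293  0.06563792  0.01292121  0.03633681  0.03773818
  0.01533315] [-0.3199336   0.54185829 -0.3927511   1.50252381  0.21361239  1.14050902
 -1.14841846]
```

View pics/w2.png

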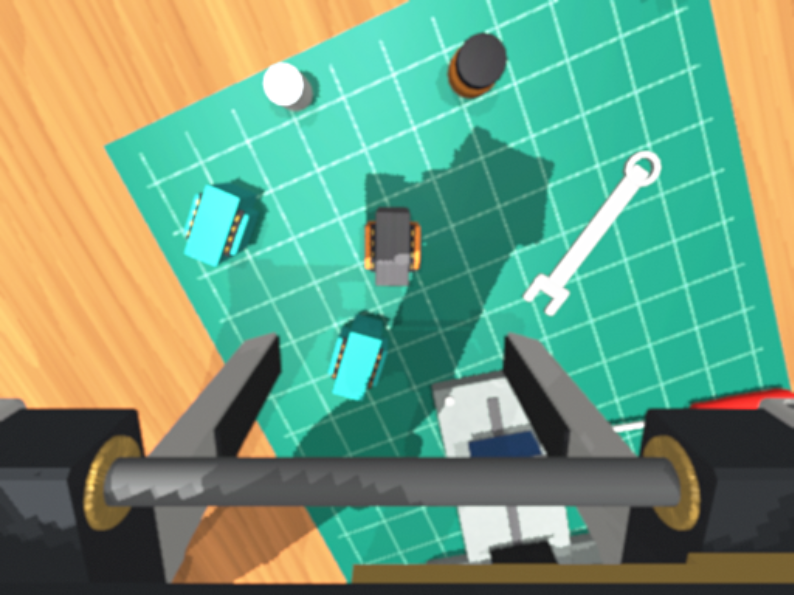

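```bash
python3 - <<'E'
import cv2
a=cv2.resize(cv2.imread("pics/w2.png"),(512,384),interpolation=cv2.INTER_AREA)
cv2.imwrite("pics/c3.png",cv2.resize(a[125:195,215:295],None,fx=8,fy=8,interpolation=cv2.INTER_CUBIC))
E
```

```text
(no output)
```

View pics/c3.png

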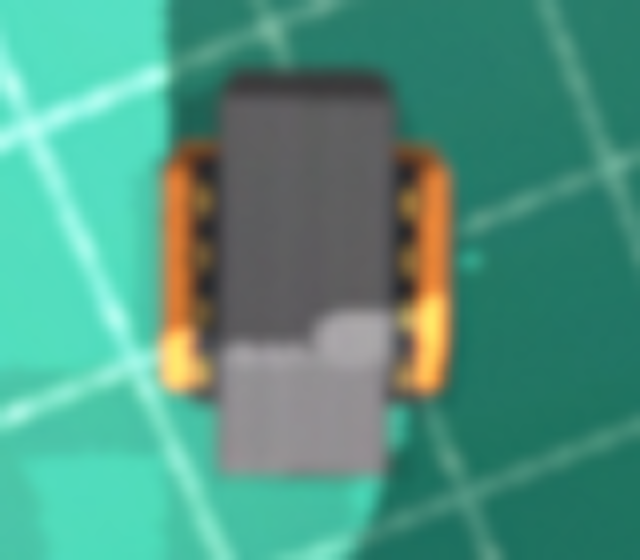

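```bash
python3 - <<'E'
from h import *
import pickle
i=pickle.load(open("w2.pkl","rb"))
P=[ray(i,crop(p,8,215,125),.056)[:2] for p in [(224,97),(392,97),(386,470),(218,470)]]
P=np.array(P);c=P.mean(0);print(P,c)
l=(P[0]+P[1]-P[2]-P[3])/2; print(np.hypot(*l),"yaw",np.degrees(np.arctan2(l[1],l[0]))-90)
w=P[1]-P[0];print(np.hypot(*w),np.degrees(np.arctan2(w[1],w[0])))
yaw=np.degrees(np.arctan2(l[1],l[0]))-90
plan([*c,.013],yaw)
E
```

```text
[[0.54028169 0.3445195 ]
 [0.56640073 0.33356782]
 [0.54086574 0.27377063]
 [0.51360647 0.28518263]] [0.54028866 0.30926015]
0.06503619869193249 yaw -23.665317855899815
0.02832214243513919 -22.74824408147301
travel [ -2.5  -6.6 232.3] rot [0.  0.1 0.7]
```

```bash
python3 -m creep '{"travel":[[-2.5,-6,40],[-2.5,-6,80],[-2.5,-6,120],[-2.5,-6,155],[-2.5,-6,180],[-2.5,-6,200],[-2.5,-6,210],[-2.5,-6,218],[-2.5,-6,218]],"delta_rot":[[0,0,0.5],[0,0,0.5],[0,0,0.5],[0,0,0.5],[0,0,0.5],[0,0,0.5],[0,0,0.5],[0,0,0.5],[0,0,0.5]],"claw":[1,1,1,1,1,1,1,1,1]}'
python3 - <<'E'
from h import *
import cv2,pickle
plan([.5403,.3090,.013],-23.4)
cv2.imwrite("pics/w3.png",eyes.read_camera("wrist")[:,:,::-1])
E
```

```text
time_s: 3.55
ee_pos: [0.5423, 0.3045, 0.0283]
orientation: [0.001, 0.978, -0.206, -0.0]
ft_force: [0.5, -0.1, 0.1]
grip_width: 0.0942
travel [-3.7 -3.3 15.3] rot [ 0.1  0.  -0.4]
```

View pics/w3.png

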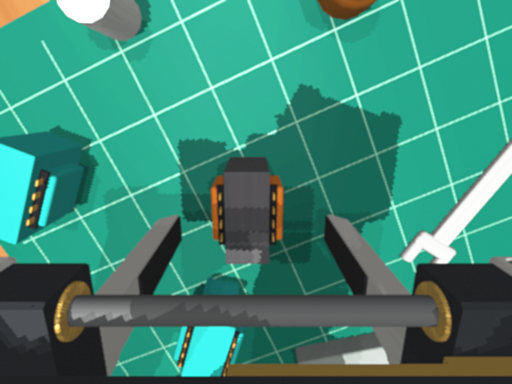

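```bash
python3 -m creep '{"travel":[[-3.7,-3.3,8],[-3.7,-3.3,15],[-3.7,-3.3,15],[-3.7,-3.3,15],[-3.7,-3.3,15],[-3.7,-3.3,15],[-3.7,-3.3,15],[-3.7,-3.3,15],[-3.7,-3.3,15]],"delta_rot":[[0,0,-0.4],[0,0,-0.4],[0,0,-0.4],[0,0,-0.4],[0,0,-0.4],[0,0,-0.4],[0,0,-0.4],[0,0,-0.4],[0,0,-0.4]],"claw":[1,1,1,-1,-1,-1,-1,-1,-1]}'
python3 - <<'E'
from h import *
import cv2,pickle
plan([.5403,.3090,.013],-23.4)
cv2.imwrite("pics/w4.png",eyes.read_camera("wrist")[:,:,::-1])
E
```

```text
time_s: 4.5
ee_pos: [0.5404, 0.3104, 0.0138]
orientation: [-0.0, 0.979, -0.202, 0.0]
ft_force: [3.2, -1.2, 1.9]
grip_width: 0.0491
travel [0.4 1.3 0.8] rot [-0.  -0.   0.1]
```

View pics/w4.png

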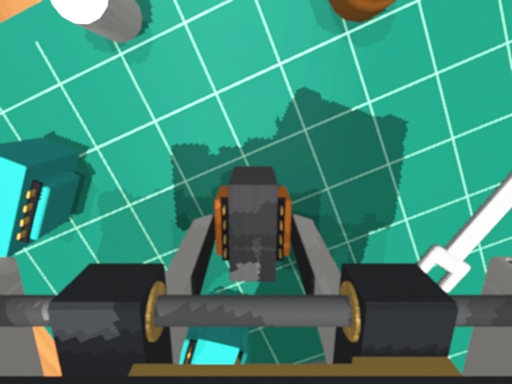

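```bash
python3 - <<'E'
import cv2
a=cv2.imread("pics/w4.png")
cv2.imwrite("pics/c4.png",cv2.resize(a[155:295,190:315],None,fx=5,fy=5,interpolation=cv2.INTER_CUBIC))
E
```

```text
(no output)
```

View pics/c4.png

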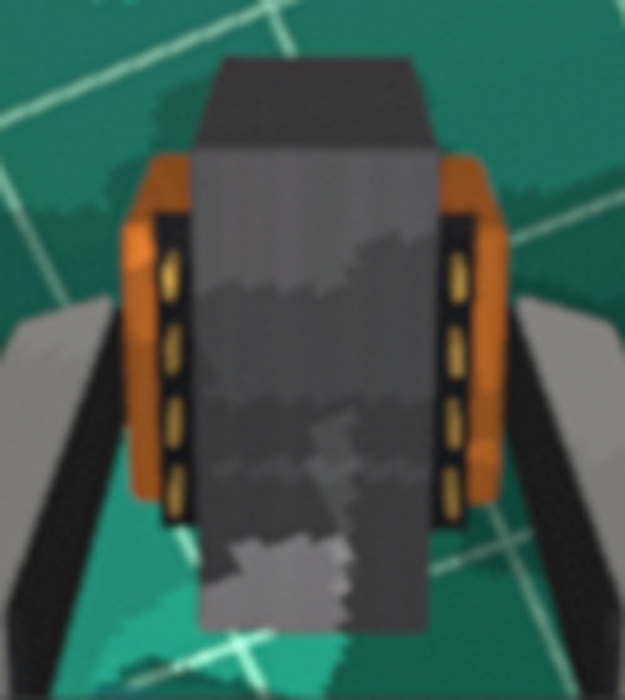

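```bash
python3 - <<'E'
from h import *
i=eyes.camera_info("wrist"); p,R,o=Rcur()
P=np.array([ray(i,crop(q,5,190,155),.056) for q in [(192,150),(438,150),(428,631),(200,631)]])
print([np.round(1000*R.inv().apply(x-p),1) for x in P]); c=P.mean(0); print(c, R.inv().apply(c-p)*1000)
print("seat",cl(0,35)); plan([*cl(0,35),.14],YAW)
E
```

```text
[array([-14.7, -31. , -42. ]), array([ 14.7, -31. , -42. ]), array([ 14.9,  34.4, -42. ]), array([-15.1,  34.4, -42.1])]
[0.54000377 0.30865593 0.056     ] [-4.18467859e-02  1.70390961e+00 -4.20261147e+01]
seat [ 0.55138983 -0.01176577]
travel [ 137.5  291.3 -126. ] rot [ -0.   -0.1 -13.2]
```

```bash
python3 -m creep '{"travel":[[0,0,-40],[0,0,-80],[10,20,-110],[35,70,-126],[60,120,-126],[80,165,-126],[100,210,-126],[120,250,-126],[137,285,-126],[137,291,-126],[137,291,-126],[137,291,-126]],"delta_rot":[[0,0,0],[0,0,0],[0,0,-2],[0,0,-5],[0,0,-8],[0,0,-11],[0,0,-13],[0,0,-13],[0,0,-13],[0,0,-13],[0,0,-13],[0,0,-13]],"claw":[-1,-1,-1,-1,-1,-1,-1,-1,-1,-1,-1,-1]}'
python3 - <<'E'
from h import *
import cv2,pickle
plan([*cl(0,35),.14],YAW)
i=eyes.camera_info("wrist");pickle.dump(i,open("w5.pkl","wb"))
a=eyes.read_camera("wrist")[:,:,::-1]
cv2.imwrite("pics/w5.png",a)
cv2.imwrite("pics/w5b.png",cv2.resize(a,None,fx=1.55,fy=1.55))
cv2.imwrite("pics/top5.png",eyes.read_camera("top")[:,:,::-1])
E
```

```text
time_s: 5.75
ee_pos: [0.5507, -0.0092, 0.1399]
orientation: [-0.001, 0.996, -0.089, 0.0]
ft_force: [0.1, 0.3, 0.3]
grip_width: 0.0008
travel [ 1.2  2.4 -0.1] rot [-0.1 -0.  -0. ]
```

View pics/w5b.png

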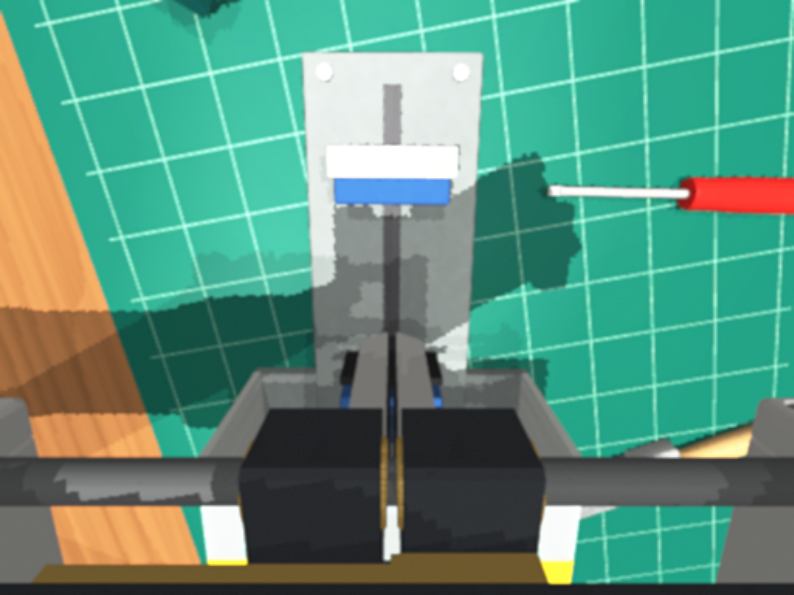

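View pics/top5.png

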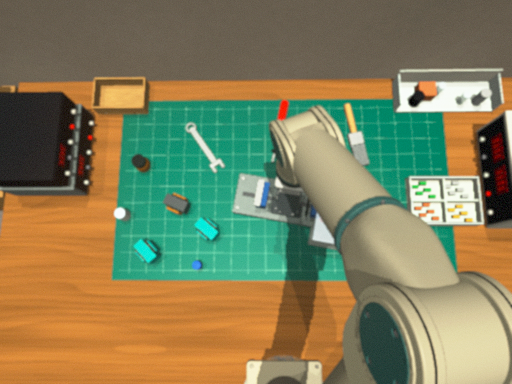

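```bash
python3 - <<'E'
import cv2
a=cv2.imread("pics/top5.png")
cv2.imwrite("pics/c5.png",cv2.resize(a[180:270,110:230],None,fx=6,fy=6,interpolation=cv2.INTER_CUBIC))
E
```

```text
(no output)
```

View pics/c5.png

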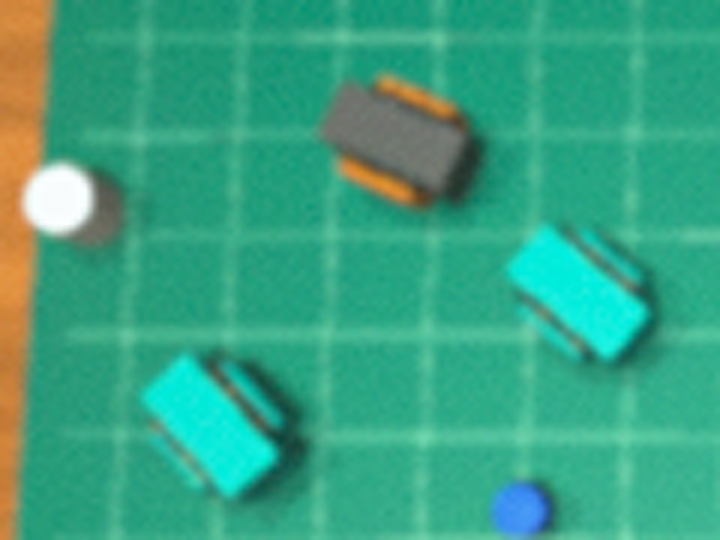

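```bash
python3 - <<'E'
from h import *
import pickle
i=pickle.load(open("w5.pkl","rb"))
f=lambda p,z:ray(i,crop(p,1.55,0,0),z)[:2]
a=np.radians(YAW);M=np.array([[np.cos(a),np.sin(a)],[-np.sin(a),np.cos(a)]])
o=cl(0,0)
for n,p,z in [("bedTL",(303,55),.02),("bedTR",(483,55),.02),("whiteTL",(327,146),.076),("whiteTR",(459,146),.076),("wBL",(329,178),.076),("blueBL",(336,204),.076),("blueBR",(450,204),.076)]:
    print(n,np.round(1000*M@(f(p,z)-o),1))
plan([.5400,.3086,.14],-23.4)
E
```

```text
bedTL [-59.6 183. ]
bedTR [ 59.2 182.9]
whiteTL [-38.5 123.7]
whiteTR [ 37.6 123.6]
wBL [-38.  105.8]
blueBL [-34.4  90.7]
blueBR [33.5 90.6]
travel [-6.640e+01 -3.102e+02  3.000e-01] rot [-0.1 -0.  13.3]
```

```bash
python3 -m creep '{"travel":[[-10,-50,0],[-20,-100,0],[-30,-150,0],[-42,-200,0],[-54,-250,0],[-66,-290,0],[-66,-310,0],[-66,-310,20],[-66,-310,50],[-66,-310,70],[-66,-310,80],[-66,-310,80]],"delta_rot":[[0,0,2],[0,0,4],[0,0,7],[0,0,9],[0,0,11],[0,0,13.3],[0,0,13.3],[0,0,13.3],[0,0,13.3],[0,0,13.3],[0,0,13.3],[0,0,13.3]],"claw":[1,1,1,1,1,1,1,1,1,1,1,1]}'
python3 - <<'E'
from h import *
plan([.5400,.3086,.013],-23.4)
E
```

```text
time_s: 7.05
ee_pos: [0.5397, 0.3066, 0.0584]
orientation: [0.001, 0.979, -0.204, -0.001]
ft_force: [0.6, 0.0, 0.8]
grip_width: 0.0922
travel [-0.4 -2.  45.4] rot [ 0.1  0.1 -0.1]
```

```bash
python3 -m creep '{"travel":[[0,-2,20],[0,-2,35],[0,-2,44],[0,-2,45],[0,-2,45],[0,-2,45],[0,-2,45],[0,-2,45],[0,-2,45],[0,-2,45],[0,-2,45],[0,-2,45]],"delta_rot":[[0,0,0],[0,0,0],[0,0,0],[0,0,0],[0,0,0],[0,0,0],[0,0,0],[0,0,0],[0,0,0],[0,0,0],[0,0,0],[0,0,0]],"claw":[1,1,1,1,-1,-1,-1,-1,-1,-1,-1,-1]}'
python3 -m creep '{"travel":[[0,0,0],[0,0,0],[0,0,-3],[0,0,-6],[0,0,-10],[0,0,-15]],"delta_rot":[[0,0,0],[0,0,0],[0,0,0],[0,0,0],[0,0,0],[0,0,0]],"claw":[-1,-1,-1,-1,-1,-1]}'
```

```text
time_s: 8.25
ee_pos: [0.5419, 0.3077, 0.0147]
orientation: [0.0, 0.979, -0.205, -0.0]
ft_force: [-5.1, 1.4, 7.4]
grip_width: 0.0334
time_s: 8.85
ee_pos: [0.5421, 0.307, 0.0294]
orientation: [0.0, 0.979, -0.205, -0.0]
ft_force: [1.4, 0.6, -4.8]
grip_width: 0.0297
```

```bash
python3 - <<'E'
from h import *
import cv2
cv2.imwrite("pics/w6.png",eyes.read_camera("wrist")[:,:,::-1])
E
```

```text
(no output)
```

View pics/w6.png

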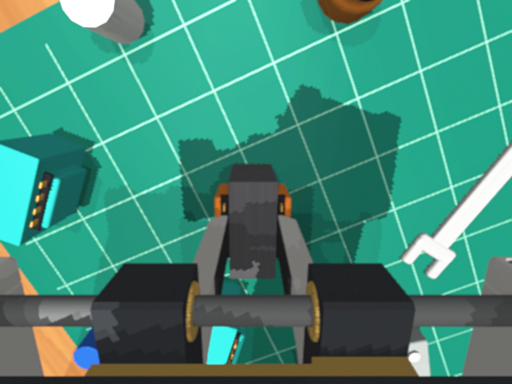

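```bash
python3 - <<'E'
from h import *
import cv2
i=eyes.camera_info("wrist"); p,R,o=Rcur()
for d in [(0,0,0),(15,0,0),(-15,0,0),(15,8,0),(15,-8,0),(15,0,-19),(15,8,-19),(15,-8,-19),(15,8,-35),(15,-8,-35)]:
    print(d,proj(i,p+R.apply(np.array(d)/1000)))
print(o["grip_width"],o["ft_force"])
a=cv2.imread("pics/w6.png")
cv2.imwrite("pics/c6.png",cv2.resize(a[155:295,180:325],None,fx=4.2,fy=4.2,interpolation=cv2.INTER_CUBIC))
E
```

```text
(0, 0, 0) [252.51081988 209.43163056]
(15, 0, 0) [272.18743532 209.42130558]
(-15, 0, 0) [232.83229663 209.44195653]
(15, 8, 0) [272.00373361 219.22146266]
(15, -8, 0) [272.37466859 199.43274614]
(15, 0, -19) [273.96180872 218.71231475]
(15, 8, -19) [273.7437857  229.27708158]
(15, -8, -19) [274.18439858 207.9262518 ]
(15, 8, -35) [275.46483733 239.22289835]
(15, -8, -35) [275.98039334 216.35529473]
0.029945330146542243 [-0.31975891  0.01661214 -5.20966386]
```

View pics/c6.png

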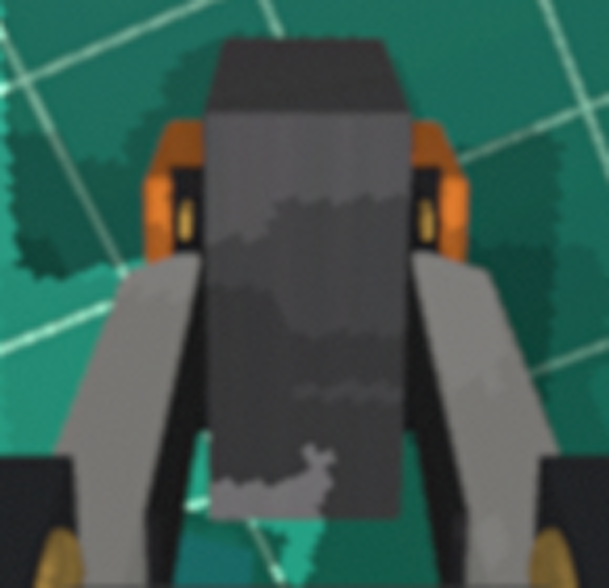

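```bash
python3 -m creep '{"travel":[[0,0,4],[0,0,8],[0,0,11],[0,0,13],[0,0,14]],"delta_rot":[[0,0,0],[0,0,0],[0,0,0],[0,0,0],[0,0,0]],"claw":[-1,-1,-1,-1,-1]}'
python3 -m creep '{"travel":[[0,0,0],[0,0,0],[0,0,0],[0,0,0],[0,0,0]],"delta_rot":[[0,0,0],[0,0,0],[0,0,0],[0,0,0],[0,0,0]],"claw":[1,1,1,1,1]}'
python3 - <<'E'
from h import *
import cv2
a=eyes.read_camera("wrist")[:,:,::-1]
cv2.imwrite("pics/w7.png",a)
cv2.imwrite("pics/s7.png",cv2.resize(eyes.read_camera("scene")[120:240,210:360,::-1],None,fx=5,fy=5,interpolation=cv2.INTER_CUBIC))
E
```

```text
time_s: 9.4
ee_pos: [0.5418, 0.3075, 0.0152]
orientation: [0.0, 0.979, -0.205, -0.0]
ft_force: [-0.1, 0.3, -5.9]
grip_width: 0.0297
time_s: 9.9
ee_pos: [0.5425, 0.3078, 0.0161]
orientation: [-0.0, 0.979, -0.205, 0.0]
ft_force: [0.5, -0.5, -0.2]
grip_width: 0.0665
```

View pics/w7.png

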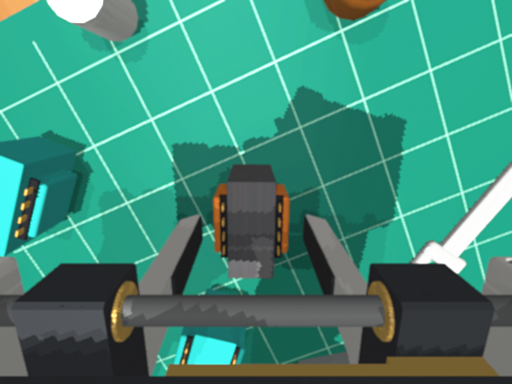

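View pics/s7.png

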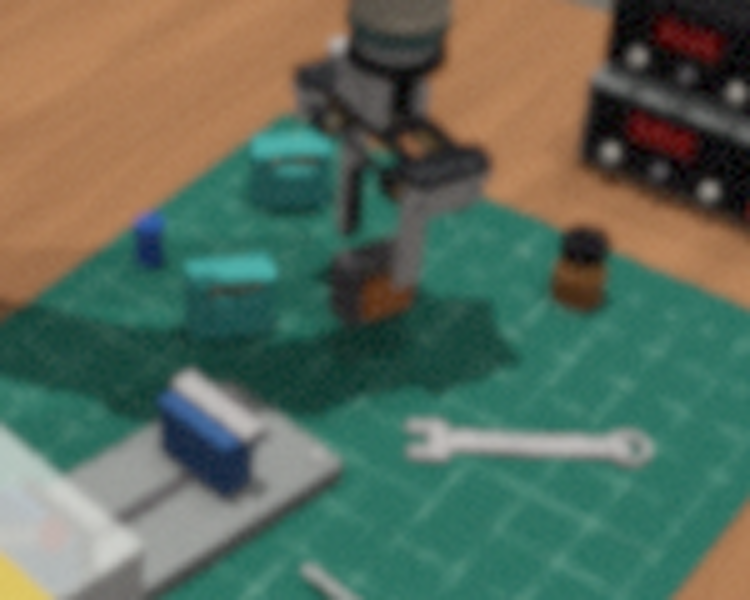

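```bash
python3 -m creep '{"travel":[[0,0,4],[0,0,8],[0,0,12],[0,0,16],[0,0,20],[0,0,20]],"delta_rot":[[0,0,0],[0,0,0],[0,0,0],[0,0,0],[0,0,0],[0,0,0]],"claw":[1,1,1,1,1,1]}'
python3 - <<'E'
from h import *
import cv2
a=eyes.read_camera("wrist")[:,:,::-1]
cv2.imwrite("pics/w8.png",a)
cv2.imwrite("pics/s8.png",cv2.resize(eyes.read_camera("scene")[120:220,230:330,::-1],None,fx=6,fy=6,interpolation=cv2.INTER_CUBIC))
E
```

```text
time_s: 10.6
ee_pos: [0.5416, 0.3073, -0.0051]
orientation: [0.0, 0.979, -0.205, -0.0]
ft_force: [0.8, 0.4, -0.5]
grip_width: 0.094
```

View pics/s8.png

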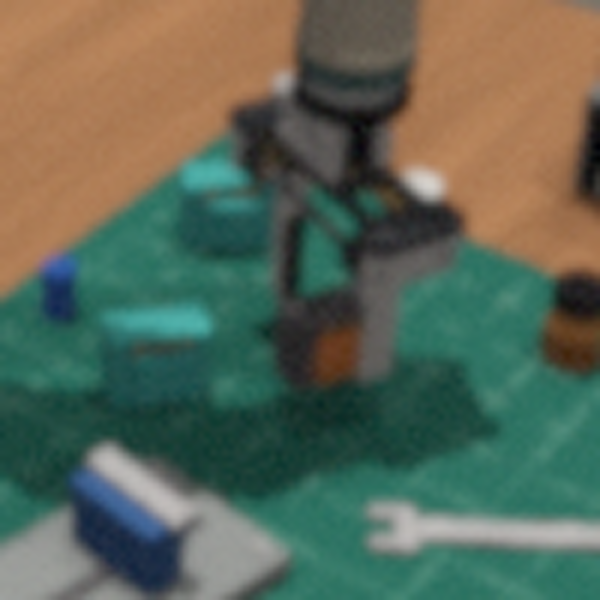

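View pics/w8.png

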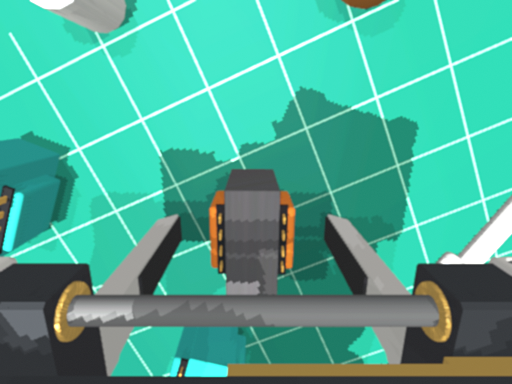

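```bash
python3 - <<'E'
from h import *
i=eyes.camera_info("scene");w=eyes.camera_info("wrist"); p,R,o=Rcur()
for d in (0,-15,-25,-35,-45):
    print(d,proj(i,p+R.apply(np.array([53,0,d])/1000)),proj(w,p+R.apply(np.array([47,-8,d])/1000)),proj(w,p+R.apply(np.array([-47,-8,d])/1000)))
E
```

```text
0 [291.02715799 189.66707201] [314.73073046 199.44093736] [190.23370953 199.50819853]
-15 [291.35481463 186.73375815] [319.07277655 206.02108305] [185.93334671 206.09515177]
-25 [291.57556526 184.75750987] [322.31857559 210.93992319] [182.71858862 211.01926215]
-35 [291.79819372 182.76445046] [325.89538383 216.3603906 ] [179.17586954 216.44571705]
-45 [292.02272408 180.75436447] [329.85655676 222.36334277] [175.25230539 222.4555201 ]
```

```bash
python3 -m creep '{"travel":[[0,0,5],[0,0,10],[0,0,14],[0,0,16],[0,0,16],[0,0,16],[0,0,16],[0,0,16],[0,0,16],[0,0,16],[0,0,16],[0,0,16]],"delta_rot":[[0,0,0],[0,0,0],[0,0,0],[0,0,0],[0,0,0],[0,0,0],[0,0,0],[0,0,0],[0,0,0],[0,0,0],[0,0,0],[0,0,0]],"claw":[1,1,1,1,-1,-1,-1,-1,-1,-1,-1,-1]}'
python3 -m creep '{"travel":[[0,0,0],[0,0,0],[0,0,-4],[0,0,-10],[0,0,-18],[0,0,-28]],"delta_rot":[[0,0,0],[0,0,0],[0,0,0],[0,0,0],[0,0,0],[0,0,0]],"claw":[-1,-1,-1,-1,-1,-1]}'
python3 - <<'E'
from h import *
import cv2
a=eyes.read_camera("wrist")[:,:,::-1]
cv2.imwrite("pics/w9.png",a)
E
```

```text
time_s: 11.9
ee_pos: [0.5417, 0.3078, -0.0202]
orientation: [0.0, 0.979, -0.205, -0.0]
ft_force: [-1.7, -0.8, 3.1]
grip_width: 0.05
time_s: 12.5
ee_pos: [0.5419, 0.3072, 0.0079]
orientation: [0.0, 0.979, -0.205, -0.0]
ft_force: [-0.6, 0.6, -5.9]
grip_width: 0.0496
```

View pics/w9.png

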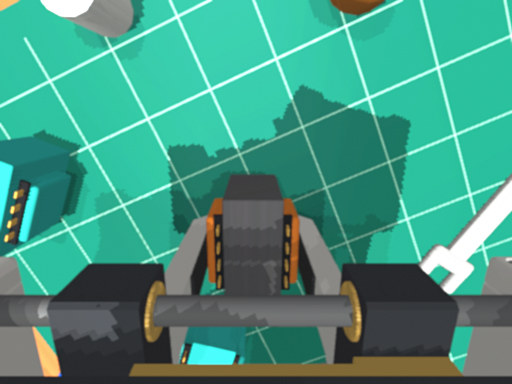

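```bash
python3 - <<'E'
from h import *
w=eyes.camera_info("wrist"); p,R,o=Rcur()
for q in [(224,200),(281,200)]: print(R.inv().apply(ray(w,q,.084)-p)*1000)
plan([*cl(0,36),.11],YAW)
E
```

```text
[-14.11221616 -31.82691571 -74.02202422]
[ 13.91228999 -31.80027583 -73.97995695]
travel [ 135.8  288.6 -100.4] rot [ -0.1  -0.1 -13.5]
```

```bash
python3 -m creep '{"travel":[[0,0,-25],[0,0,-55],[5,10,-85],[20,40,-100],[36,76,-100],[52,112,-100],[68,148,-100],[84,184,-100],[102,220,-100],[118,252,-100],[130,277,-100],[136,289,-100]],"delta_rot":[[0,0,0],[0,0,0],[0,0,-1],[0,0,-2],[0,0,-4],[0,0,-6],[0,0,-8],[0,0,-10],[0,0,-12],[0,0,-13],[0,0,-13.5],[0,0,-13.5]],"claw":[-1,-1,-1,-1,-1,-1,-1,-1,-1,-1,-1,-1]}'
python3 -m creep '{"travel":[[0,0,0],[0,0,0]],"delta_rot":[[0,0,0],[0,0,0]],"claw":[-1,-1]}'
python3 - <<'E'
from h import *
import cv2,pickle
plan([*cl(0,36),.11],YAW)
i=eyes.camera_info("wrist");pickle.dump(i,open("w10.pkl","wb"))
a=eyes.read_camera("wrist")[:,:,::-1]
cv2.imwrite("pics/w10.png",cv2.resize(a,None,fx=1.55,fy=1.55))
E
```

```text
time_s: 13.75
ee_pos: [0.5506, -0.0159, 0.1079]
orientation: [0.001, 0.996, -0.091, 0.0]
ft_force: [-0.3, 0.2, -5.2]
grip_width: 0.0497
time_s: 13.95
ee_pos: [0.5511, -0.0097, 0.108]
orientation: [-0.001, 0.996, -0.088, 0.0]
ft_force: [-0.7, 0.4, -5.9]
grip_width: 0.0498
travel [ 0.7  1.  -2. ] rot [-0.1 -0.   0.1]
```

View pics/w10.png

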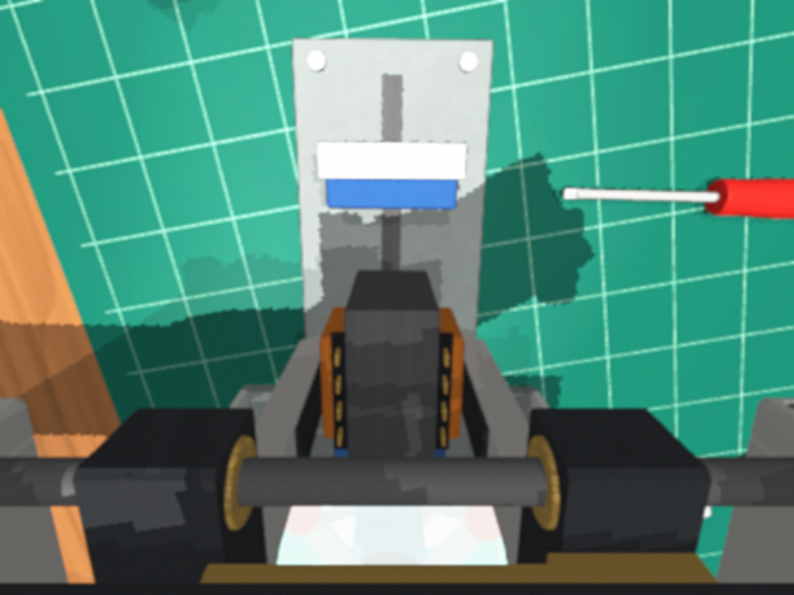

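```bash
python3 -m creep '{"travel":[[0.5,1,25],[0.5,1,50],[0.5,1,70],[0.5,1,85],[0.5,1,94],[0.5,1,100],[0.5,1,103],[0.5,1,104],[0.5,1,104]],"delta_rot":[[0,0,0],[0,0,0],[0,0,0],[0,0,0],[0,0,0],[0,0,0],[0,0,0],[0,0,0],[0,0,0]],"claw":[-1,-1,-1,-1,-1,-1,-1,-1,-1]}'
```

```text
time_s: 14.9
ee_pos: [0.5516, -0.0126, 0.0042]
orientation: [-0.0, 0.996, -0.088, 0.0]
ft_force: [1.7, -0.4, -6.0]
grip_width: 0.0501
```

```bash
python3 -m creep '{"travel":[[0,0,0.7],[0,0,1.4],[0,0,1.4]],"delta_rot":[[0,0,0],[0,0,0],[0,0,0]],"claw":[-1,-1,-1]}'
```

```text
time_s: 15.2
ee_pos: [0.5513, -0.0128, 0.0025]
orientation: [0.0, 0.996, -0.088, 0.0]
ft_force: [0.8, 0.6, -7.6]
grip_width: 0.0497
```

```bash
python3 -m creep '{"travel":[[0,0,0.7],[0,0,1.4],[0,0,1.4]],"delta_rot":[[0,0,0],[0,0,0],[0,0,0]],"claw":[-1,-1,-1]}'; python3 -m creep '{"travel":[[0,0,0.5],[0,0,1],[0,0,1]],"delta_rot":[[0,0,0],[0,0,0],[0,0,0]],"claw":[-1,-1,-1]}'
```

```text
time_s: 15.5
ee_pos: [0.551, -0.0127, 0.0008]
orientation: [0.0, 0.996, -0.088, -0.0]
ft_force: [-0.1, 0.3, -6.1]
grip_width: 0.0499
time_s: 15.8
ee_pos: [0.5511, -0.0127, -0.0002]
orientation: [0.0, 0.996, -0.088, -0.0]
ft_force: [0.0, -0.5, -6.0]
grip_width: 0.0498
```

```bash
python3 -m creep '{"travel":[[0,0,0.5],[0,0,1],[0,0,1]],"delta_rot":[[0,0,0],[0,0,0],[0,0,0]],"claw":[-1,-1,-1]}'
```

```text
time_s: 16.1
ee_pos: [0.5512, -0.0127, -0.0002]
orientation: [0.0, 0.996, -0.088, 0.0]
ft_force: [-3.3, -1.3, 5.3]
grip_width: 0.0497
```

```bash
python3 -m creep '{"travel":[[0,0,-0.5],[0,0,-0.5],[0,0,-0.5],[0,0,-0.5],[0,0,-0.5],[0,0,-0.5],[0,0,-25],[0,0,-60],[0,0,-105],[0,0,-150],[0,0,-170],[0,0,-170]],"delta_rot":[[0,0,0],[0,0,0],[0,0,0],[0,0,0],[0,0,0],[0,0,0],[0,0,0],[0,0,0],[0,0,0],[0,0,0],[0,0,0],[0,0,0]],"claw":[0,0.3,0.5,0.7,0.7,0.7,0.7,0.7,0.7,0.5,0,0]}'
python3 - <<'E'
from h import *
import cv2,pickle
i=eyes.camera_info("wrist");pickle.dump(i,open("w11.pkl","wb"))
a=eyes.read_camera("wrist")[:,:,::-1]
cv2.imwrite("pics/w11.png",cv2.resize(a,None,fx=1.55,fy=1.55))
E
```

```text
time_s: 17.3
ee_pos: [0.5537, -0.0125, 0.1723]
orientation: [-0.0, 0.996, -0.088, 0.004]
ft_force: [0.3, -1.3, -0.2]
grip_width: 0.0594
```

View pics/w11.png

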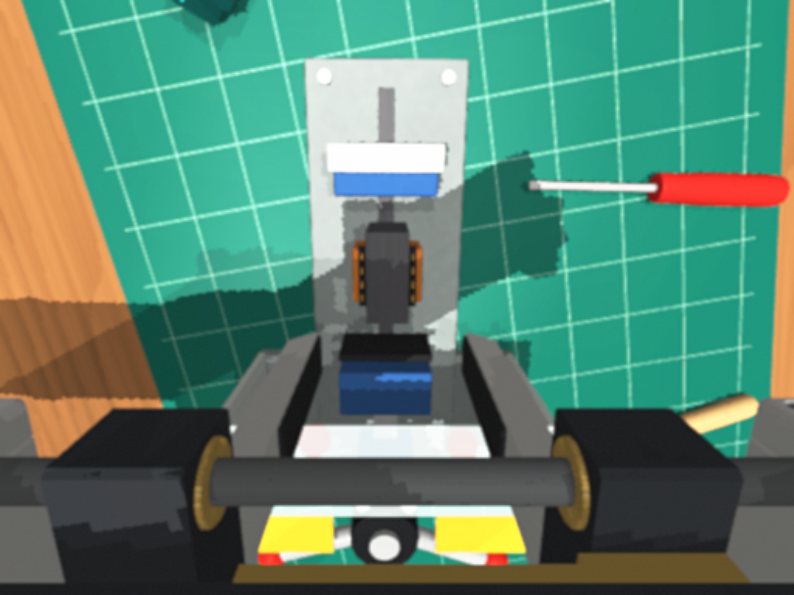

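```bash
python3 - <<'E'
from h import *
import pickle
i=pickle.load(open("w11.pkl","rb"))
print(ray(i,crop((385,548),1.55,0,0),.131))
a=np.radians(YAW);M=np.array([[np.cos(a),np.sin(a)],[-np.sin(a),np.cos(a)]]);o=cl(0,0)
for n,p,z in [("stopBL",(334,196),.076),("stopBR",(437,196),.076),("trTL",(366,233),.076),("trTR",(408,233),.076),("padL",(342,335),.072),("padR",(429,335),.072)]:
    print(n,np.round(1000*M@(ray(i,crop(p,1.55,0,0),z)[:2]-o),1))
plan([*cl(0,-100),.17],YAW)
print(Rcur()[2]["qpos"])
E
```

```text
[ 0.51824794 -0.18504749  0.131     ]
stopBL [-35.3  90.4]
stopBR [33.  90.4]
trTL [-14.4  65.8]
trTR [14.  65.8]
padL [-33.2  -9.3]
padR [30.2 -9.4]
travel [-1.00e+00  1.34e+02  1.00e-01] rot [-0.  -0.2  0. ]
[ 0.30231172  0.52841184 -0.49728082  1.7914933   0.31377078  0.89743406
 -0.51221375]
```

```bash
cat >> h.py <<'E'
HUB2=np.array([.5196,-.1845])
def F(s,off=19.5,r=58):
    a=np.radians(s+YAW); return HUB2+np.array([r*np.cos(a)-off*np.sin(a), r*np.sin(a)+off*np.cos(a)])/1000
def rows(ss,off=19.5,r=58,z=.056,ref=None):
    p,R,o=Rcur()
    T=[];D=[]
    for s in ss:
        f=F(s,off,r); t=R.inv().apply(np.array([*f,z])-p)*1000
        d=np.degrees((R.inv()*down(s+YAW+90)).as_rotvec())
        T.append([round(float(v),0) for v in t]);D.append([0,0,round(float(d[2]),0)]); 
    print("travel",T);print("rot",D,d)
E
python3 - <<'E'
from h import *
rows([-92.3],30,58,.12); rows([-92.3],30,58,.056)
E
```

```text
travel [[26.0, 234.0, 50.0]]
rot [[0, 0, 2.0]] [-0.01389531 -0.1798483   2.34229196]
travel [[26.0, 234.0, 114.0]]
rot [[0, 0, 2.0]] [-0.01389531 -0.1798483   2.34229196]
```

```bash
python3 -m creep '{"travel":[[5,40,0],[10,85,0],[16,130,0],[22,175,0],[26,215,0],[26,234,0],[26,234,20],[26,234,45],[26,234,45]],"delta_rot":[[0,0,2],[0,0,2],[0,0,2],[0,0,2],[0,0,2],[0,0,2],[0,0,2],[0,0,2],[0,0,2]],"claw":[-1,-1,-1,-1,-1,-1,-1,-1,-1]}'
python3 - <<'E'
from h import *
import cv2,pickle
rows([-92.3],30,58,.056)
a=eyes.read_camera("wrist")[:,:,::-1]
cv2.imwrite("pics/w12.png",cv2.resize(a,None,fx=1.55,fy=1.55))
i=eyes.camera_info("wrist");pickle.dump(i,open("w12.pkl","wb"))
E
```

```text
time_s: 18.25
ee_pos: [0.5316, -0.2467, 0.1193]
orientation: [-0.001, 0.994, -0.106, -0.004]
ft_force: [0.1, -0.7, -0.9]
grip_width: 0.0002
travel [[5.0, -0.0, 63.0]]
rot [[0, 0, 0.0]] [-0.0886255   0.52518928  0.35964992]
```

View pics/w12.png

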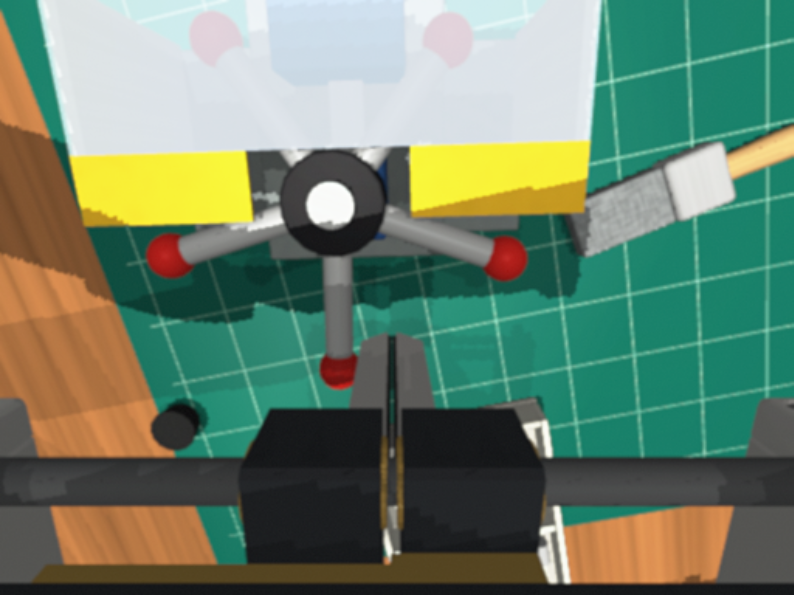

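```bash
python3 - <<'E'
from h import *
import pickle
i=pickle.load(open("w12.pkl","rb"))
h=ray(i,crop((330,204),1.55,0,0),.131)[:2];print(h)
for q in [(169,255),(340,371),(505,257),(448,40),(215,38)]:
    b=ray(i,crop(q,1.55,0,0),.112)[:2]; d=b-HUB2; print(b,np.hypot(*d),np.degrees(np.arctan2(d[1],d[0]))-YAW)
E
```

```text
[ 0.51926522 -0.18296402]
[ 0.43256623 -0.19141242] 0.08730784234917954 -165.25897060585214
[ 0.50017039 -0.26961179] 0.08730135463092131 -92.65931643663139
[ 0.59428696 -0.22702173] 0.08594323640438566 -19.454277641991645
[ 0.58402285 -0.12633728] 0.08679404279576317 52.27659376046343
[ 0.48475787 -0.10407043] 0.08765209787979378 123.62228401280218
```

```bash
python3 -m creep '{"travel":[[5,0,15],[5,0,35],[5,0,55],[5,0,63],[5,0,63]],"delta_rot":[[0,0.5,0.4],[0,0.5,0.4],[0,0.5,0.4],[0,0.5,0.4],[0,0.5,0.4]],"claw":[-1,-1,-1,-1,-1]}'
python3 - <<'E'
from h import *
rows([-90,-92.3,-100,-108,-116,-124,-132,-140])
E
```

```text
time_s: 18.8
ee_pos: [0.54, -0.2483, 0.0604]
orientation: [0.0, 0.994, -0.109, 0.004]
ft_force: [-0.8, 0.0, 0.9]
grip_width: 0.0002
travel [[-12.0, -1.0, 4.0], [-14.0, 0.0, 4.0], [-22.0, 2.0, 4.0], [-31.0, 3.0, 4.0], [-39.0, 3.0, 4.0], [-48.0, 2.0, 4.0], [-56.0, -1.0, 4.0], [-64.0, -4.0, 4.0]]
rot [[0, 0, -2.0], [0, 0, -0.0], [0, 0, 8.0], [0, 0, 16.0], [0, 0, 24.0], [0, 0, 32.0], [0, 0, 40.0], [0, 0, 48.0]] [-0.18789455 -0.37620162 47.69482618]
```

```bash
python3 -m creep '{"travel":[[-8,-1,4],[-14,0,4],[-22,2,4],[-31,3,4],[-39,3,4],[-48,2,4],[-48,2,4]],"delta_rot":[[0,0,0],[0,0,0],[0,0,8],[0,0,16],[0,0,24],[0,0,32],[0,0,32]],"claw":[-1,-1,-1,-1,-1,-1,-1]}'
python3 - <<'E'
from h import *
import cv2
p,R,o=Rcur(); print(o["ft_force"],o["torque"])
rows([-124,-132,-140,-148,-156,-164,-168,-172])
a=eyes.read_camera("wrist")[:,:,::-1]
cv2.imwrite("pics/w13.png",cv2.resize(a,None,fx=1.55,fy=1.55))
E
```

```text
time_s: 19.5
ee_pos: [0.4945, -0.2416, 0.0579]
orientation: [-0.0, 0.925, -0.38, 0.007]
ft_force: [1.3, -2.9, 0.1]
grip_width: 0.0006
[ 1.25731005 -2.86769102  0.07905843] [-0.61559412 -0.57866615  0.05959347]
travel [[-2.0, -0.0, 2.0], [-11.0, 2.0, 2.0], [-19.0, 3.0, 2.0], [-28.0, 3.0, 2.0], [-36.0, 1.0, 1.0], [-44.0, -1.0, 1.0], [-48.0, -3.0, 1.0], [-52.0, -5.0, 1.0]]
rot [[0, 0, -0.0], [0, 0, 8.0], [0, 0, 16.0], [0, 0, 24.0], [0, 0, 32.0], [0, 0, 40.0], [0, 0, 44.0], [0, 0, 48.0]] [-0.59381963 -0.53117584 47.5870134 ]
```

View pics/w13.png

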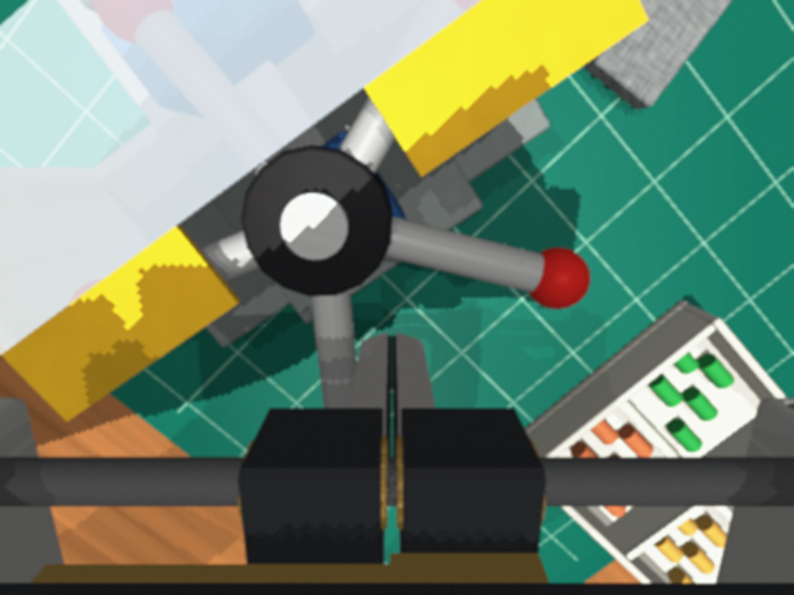

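```bash
python3 -m creep '{"travel":[[-11,2,2],[-19,3,2],[-28,3,2],[-36,1,2],[-44,-1,2],[-48,-3,2],[-48,-3,2]],"delta_rot":[[0,0,8],[0,0,16],[0,0,24],[0,0,32],[0,0,40],[0,0,44],[0,0,44]],"claw":[-1,-1,-1,-1,-1,-1,-1]}'
python3 - <<'E'
from h import *
import cv2,pickle
p,R,o=Rcur(); print(o["ft_force"],o["torque"],o["qpos"])
rows([-168],32)
a=eyes.read_camera("wrist")[:,:,::-1]
cv2.imwrite("pics/w14.png",cv2.resize(a,None,fx=1.55,fy=1.55))
i=eyes.camera_info("wrist");pickle.dump(i,open("w14.pkl","wb"))
a=eyes.read_camera("top")[:,:,::-1]
cv2.imwrite("pics/top14.png",a)
E
```

```text
time_s: 20.25
ee_pos: [0.4616, -0.2058, 0.0552]
orientation: [-0.002, 0.717, -0.698, 0.005]
ft_force: [-0.0, -4.7, 2.9]
grip_width: 0.0007
[-0.04092719 -4.70663248  2.92068958] [-0.89525422 -0.0495494   0.06435071] [ 0.37961556  0.60033683 -0.02330861  2.03748687  0.02807303  0.49309806
 -1.2081831 ]
travel [[13.0, -1.0, -1.0]]
rot [[0, 0, -0.0]] [-0.57833424 -0.24490101 -0.26349892]
```

View pics/w14.png

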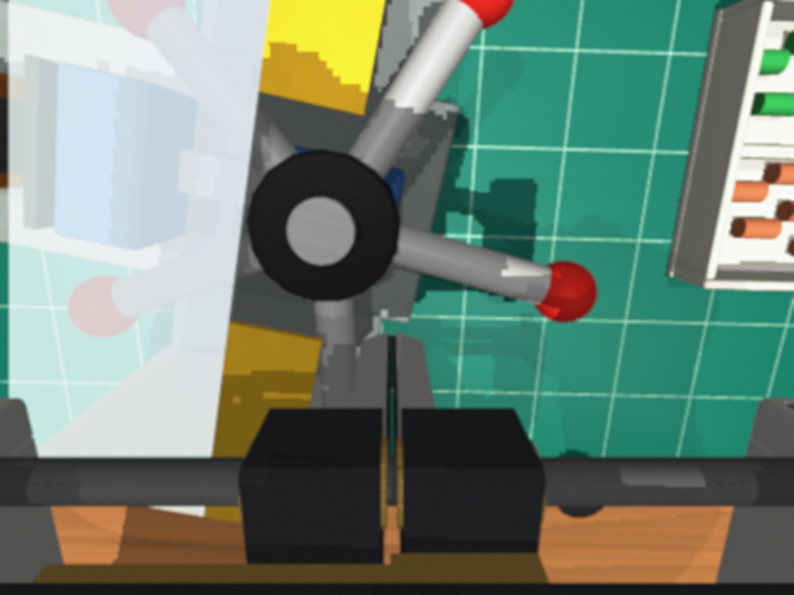

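View pics/top14.png

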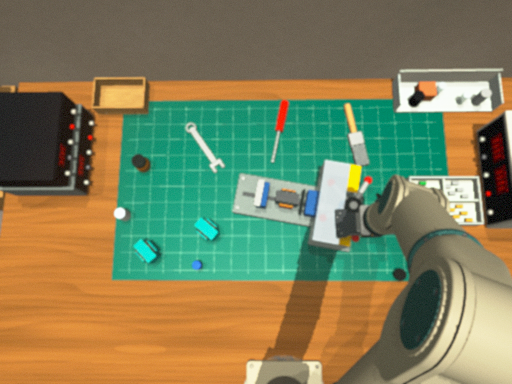

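```bash
python3 - <<'E'
from h import *
import pickle
i=pickle.load(open("w14.pkl","rb"))
for q in [(566,291),(487,3)]:
    b=ray(i,crop(q,1.55,0,0),.112)[:2]; d=b-HUB2; print(np.hypot(*d),np.degrees(np.arctan2(d[1],d[0]))-YAW)
rows([-168],30); rows([-168],30,58,.125); rows([-97],30,58,.125);rows([-97],30,58,.056)
E
```

```text
0.08566596687854774 -95.51299961823895
0.08124958453398572 -25.292971189587444
travel [[11.0, -1.0, -1.0]]
rot [[0, 0, -0.0]] [-0.56640996 -0.211113   -0.2161161 ]
travel [[11.0, -1.0, -70.0]]
rot [[0, 0, -0.0]] [-0.56640996 -0.211113   -0.2161161 ]
travel [[45.0, -69.0, -69.0]]
rot [[0, 0, -71.0]] [ -0.36134436  -0.53453677 -71.21542156]
travel [[45.0, -68.0, -0.0]]
rot [[0, 0, -71.0]] [ -0.36134436  -0.53453677 -71.21542156]
```

```bash
python3 -m creep '{"travel":[[8,0,0],[11,-1,-25],[11,-1,-60],[11,-1,-70],[20,-20,-70],[30,-40,-70],[45,-69,-70],[45,-69,-70],[45,-69,-70],[45,-69,-70],[45,-69,-70],[45,-69,-70]],"delta_rot":[[0,0,0],[0,0,0],[0,0,0],[0,0,-8],[0,0,-16],[0,0,-24],[0,0,-32],[0,0,-40],[0,0,-48],[0,0,-56],[0,0,-64],[0,0,-71]],"claw":[-1,-1,-1,-1,-1,-1,-1,-1,-1,-1,-1,-1]}'
python3 - <<'E'
from h import *
rows([-96],30,58,.056)
E
```

```text
time_s: 21.55
ee_pos: [0.5294, -0.2467, 0.124]
orientation: [-0.001, 0.989, -0.149, 0.003]
ft_force: [-0.5, 0.0, -0.6]
grip_width: 0.0004
travel [[3.0, 1.0, 68.0]]
rot [[0, 0, -1.0]] [-0.12277746 -0.31417944 -0.93407149]
```

```bash
python3 -m creep '{"travel":[[3,1,15],[3,1,35],[3,1,58],[3,1,67],[3,1,67],[3,1,67]],"delta_rot":[[0,0,-1],[0,0,-1],[0,0,-1],[0,0,-1],[0,0,-1],[0,0,-1]],"claw":[-1,-1,-1,-1,-1,-1]}'
python3 - <<'E'
from h import *
p,R,o=Rcur();print(o["ft_force"],o["torque"])
rows([-95.5,-100,-108,-116,-124,-132])
E
```

```text
time_s: 22.15
ee_pos: [0.5339, -0.2493, 0.0578]
orientation: [0.0, 0.99, -0.144, 0.004]
ft_force: [-0.2, 0.7, -0.1]
grip_width: 0.0005
[-0.16092022  0.66044295 -0.10064636] [ 0.01516179 -0.068274   -0.00268356]
travel [[-12.0, -0.0, 2.0], [-16.0, 1.0, 2.0], [-25.0, 3.0, 2.0], [-33.0, 3.0, 2.0], [-42.0, 2.0, 1.0], [-50.0, 0.0, 1.0]]
rot [[0, 0, -1.0], [0, 0, 4.0], [0, 0, 12.0], [0, 0, 20.0], [0, 0, 28.0], [0, 0, 36.0]] [-0.2057675  -0.45282871 35.64558733]
```

```bash
cat >> h.py <<'E'
def rep(ss=None):
    p,R,o=Rcur(); f=o["ft_force"]; x=R.apply([1,0,0]); y=R.apply([0,1,0])
    c=p[:2]-x[:2]*.0125; a=c-HUB2; n=(x[:2])
    # wheel angle from contact: spoke dir = tool y; perpendicular offset of TCP
    yaw=np.degrees(np.arctan2(y[1],y[0]))-YAW
    d=p[:2]-HUB2; L=np.hypot(*d); phi=np.degrees(np.arctan2(d[1],d[0]))-YAW
    s=phi-np.degrees(np.arcsin(.0195/L))
    q=-np.cross(np.append(a,0),f)[2]
    print("s_est",round(s,1),"tool",round(yaw,1),"Fx_tool",round(f@x,2),"Fy",round(f@y,2),"Fz",round(f[2],2),"wheeltorque(cw+)",round(-q,3),"tau7",o["torque"])
E
python3 -m creep '{"travel":[[-8,0,2],[-16,1,2],[-25,3,2],[-33,3,2],[-42,2,2],[-50,0,2]],"delta_rot":[[0,0,0],[0,0,4],[0,0,12],[0,0,20],[0,0,28],[0,0,36]],"claw":[-1,-1,-1,-1,-1,-1]}'
python3 - <<'E'
from h import *
rep()
rows([-134,-136,-138,-140,-142,-144])
E
```

```text
time_s: 22.75
ee_pos: [0.4878, -0.2387, 0.0569]
orientation: [-0.0, 0.895, -0.446, 0.008]
ft_force: [2.5, -7.0, -3.2]
grip_width: 0.0004
s_est -128.3 tool -132.8 Fx_tool 7.06 Fy 2.22 Fz -3.17 wheeltorque(cw+) 0.387 tau7 [-1.52943845 -0.6313747   0.03561031]
travel [[-6.0, 0.0, 1.0], [-8.0, 1.0, 1.0], [-10.0, 1.0, 1.0], [-12.0, 2.0, 1.0], [-14.0, 2.0, 1.0], [-16.0, 3.0, 1.0]]
rot [[0, 0, 1.0], [0, 0, 3.0], [0, 0, 5.0], [0, 0, 7.0], [0, 0, 9.0], [0, 0, 11.0]] [-0.51240592 -0.76871627 11.24477793]
```

```bash
python3 -m creep '{"travel":[[-3,0.5,0],[-6,1,0],[-9.5,1.5,0],[-12.5,2,0]],"delta_rot":[[0,0,3],[0,0,6],[0,0,9],[0,0,12]],"claw":[-1,-1,-1,-1]}'
python3 - <<'E'
from h import *
rep()
E
python3 -m creep '{"travel":[[-2,0,0],[-4,0.5,0],[-6.5,1,0]],"delta_rot":[[0,0,2],[0,0,4],[0,0,6]],"claw":[-1,-1,-1]}'
python3 - <<'E'
from h import *
rep()
E
```

```text
time_s: 23.15
ee_pos: [0.477, -0.2312, 0.0567]
orientation: [0.0, 0.844, -0.536, 0.007]
ft_force: [0.1, -9.4, 0.1]
grip_width: 0.0006
s_est -140.1 tool -144.6 Fx_tool 8.57 Fy 3.97 Fz 0.15 wheeltorque(cw+) 0.454 tau7 [-2.0274031   0.05262556  0.12696971]
time_s: 23.45
ee_pos: [0.4722, -0.2261, 0.0566]
orientation: [0.0, 0.815, -0.579, 0.006]
ft_force: [-1.9, -9.4, 1.4]
grip_width: 0.0004
s_est -146.5 tool -150.6 Fx_tool 8.27 Fy 4.89 Fz 1.43 wheeltorque(cw+) 0.428 tau7 [-2.14399791  0.62424105  0.06963313]
```

```bash
for k in 1; do python3 -m creep '{"travel":[[-2,0,0],[-4,0.5,0]],"delta_rot":[[0,0,2],[0,0,4]],"claw":[-1,-1]}'; done
python3 - <<'E'
from h import *
rep()
E
python3 -m creep '{"travel":[[-2,0,0],[-4,0.5,0]],"delta_rot":[[0,0,2],[0,0,4]],"claw":[-1,-1]}'
python3 - <<'E'
from h import *
import cv2
rep(); rows([-156,-160,-164])
a=eyes.read_camera("top")[:,:,::-1]
cv2.imwrite("pics/top15.png",cv2.resize(a[150:260,225:400],None,fx=4.5,fy=4.5,interpolation=cv2.INTER_CUBIC))
E
```

```text
time_s: 23.65
ee_pos: [0.4699, -0.2223, 0.0565]
orientation: [0.0, 0.794, -0.607, 0.006]
ft_force: [-3.2, -8.5, 2.4]
grip_width: 0.0004
s_est -150.8 tool -154.6 Fx_tool 7.36 Fy 5.28 Fz 2.36 wheeltorque(cw+) 0.367 tau7 [-2.1173385   0.62596005  0.12655599]
time_s: 23.85
ee_pos: [0.468, -0.2184, 0.0564]
orientation: [0.0, 0.773, -0.635, 0.006]
ft_force: [-3.6, -9.9, 1.2]
grip_width: 0.0005
s_est -154.9 tool -158.6 Fx_tool 9.03 Fy 5.49 Fz 1.2 wheeltorque(cw+) 0.457 tau7 [-2.07286279  0.91287802  0.09854286]
travel [[-1.0, -0.0, 0.0], [-5.0, 1.0, 0.0], [-9.0, 2.0, 0.0]]
rot [[0, 0, -3.0], [0, 0, 1.0], [0, 0, 5.0]] [-0.4277376  -0.47878223  5.40037548]
```

View pics/top15.png

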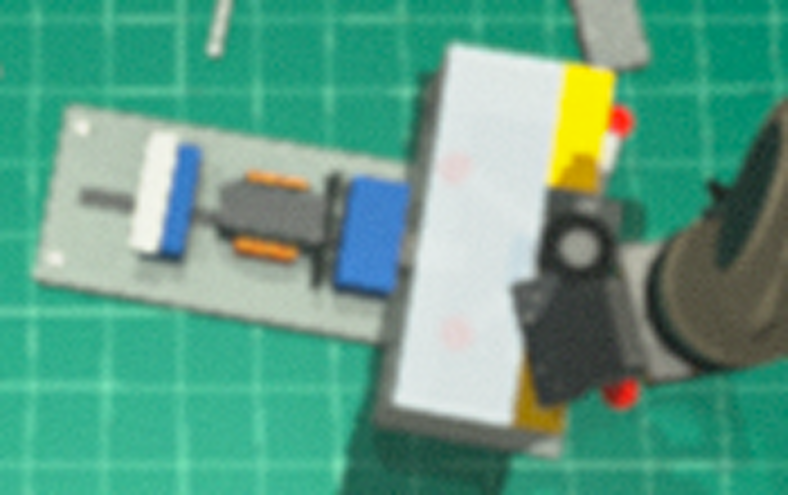

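```bash
python3 - <<'E'
from h import *
i=eyes.camera_info("top")
A=lambda p,z:ray(i,crop(p,4.5,225,150),z)[:2]
for q in [(622,120),(622,395),(457,165),(457,333)]:
    d=A(q,.112)-np.array([.5204,-.1842]); print(np.hypot(*d),np.degrees(np.arctan2(d[1],d[0]))-YAW)
a=np.radians(YAW);M=np.array([[np.cos(a),np.sin(a)],[-np.sin(a),np.cos(a)]]);o=cl(0,0)
for n,p,z in [("stop",(192,205),.076),("tr front",(219,212),.076),("tr rear",(322,228),.076),("pad",(327,235),.072)]: print(n,np.round(1000*M@(A(p,z)-o),1))
E
```

```text
0.08891719494765524 -11.643749614856098
0.08788198648147721 -153.1356385230686
0.08672957159478563 61.08152634507451
0.08491414892603658 134.2601009097946
stop [-3.2 90.1]
tr front [-4.6 72.7]
tr rear [-3.3  7.9]
pad [-6.3  3.9]
```

```bash
python3 -m creep '{"travel":[[-4,0.5,0],[-8,0.5,0],[-12,-0.5,0],[-15,-1.5,0]],"delta_rot":[[0,0,4],[0,0,8],[0,0,11],[0,0,13]],"claw":[-1,-1,-1,-1]}'
python3 - <<'E'
from h import *
import cv2,pickle
rep()
i=eyes.camera_info("wrist");pickle.dump(i,open("w16.pkl","wb"))
a=eyes.read_camera("wrist")[:,:,::-1]
cv2.imwrite("pics/w16.png",cv2.resize(a,None,fx=1.55,fy=1.55))
rows([-170],30); rows([-170],30,58,.125); rows([-97],30,58,.125);rows([-97],30,58,.056)
E
```

```text
time_s: 24.3
ee_pos: [0.4648, -0.2025, 0.056]
orientation: [-0.0, -0.696, 0.718, -0.004]
ft_force: [-6.5, -9.2, 1.3]
grip_width: 0.0008
s_est -171.3 tool 188.4 Fx_tool 9.41 Fy 6.17 Fz 1.33 wheeltorque(cw+) 0.465 tau7 [-1.92715086  1.48376464  0.13208323]
travel [[13.0, 3.0, 0.0]]
rot [[0, 0, -2.0]] [-0.33228677 -0.29528955 -1.65341093]
travel [[13.0, 3.0, -69.0]]
rot [[0, 0, -2.0]] [-0.33228677 -0.29528955 -1.65341093]
travel [[45.0, -68.0, -68.0]]
rot [[0, 0, -75.0]] [ -0.09826794  -0.46737279 -74.65302222]
travel [[45.0, -68.0, 1.0]]
rot [[0, 0, -75.0]] [ -0.09826794  -0.46737279 -74.65302222]
```

View pics/w16.png

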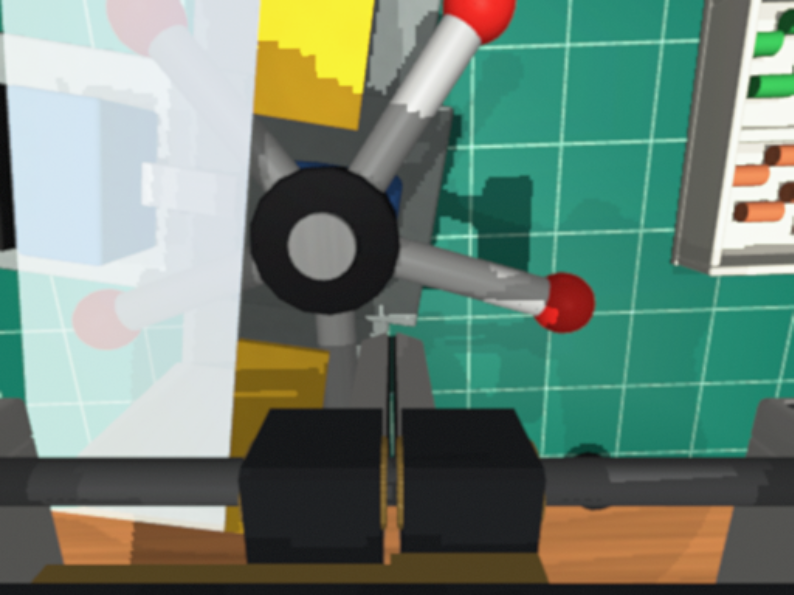

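```bash
python3 - <<'E'
from h import *
import pickle
i=pickle.load(open("w16.pkl","rb"))
for q in [(563,302),(480,5)]:
    b=ray(i,crop(q,1.55,0,0),.112)[:2]; d=b-HUB2; print(np.hypot(*d),np.degrees(np.arctan2(d[1],d[0]))-YAW)
E
python3 -m creep '{"travel":[[8,0,0],[13,3,-25],[13,3,-60],[13,3,-70],[20,-20,-70],[30,-40,-70],[45,-68,-70],[45,-68,-70],[45,-68,-70],[45,-68,-70],[45,-68,-70],[45,-68,-70]],"delta_rot":[[0,0,0],[0,0,0],[0,0,0],[0,0,-8],[0,0,-16],[0,0,-24],[0,0,-32],[0,0,-40],[0,0,-48],[0,0,-56],[0,0,-64],[0,0,-72]],"claw":[-1,-1,-1,-1,-1,-1,-1,-1,-1,-1,-1,-1]}'
python3 - <<'E'
from h import *
rows([-97],30,58,.056)
E
```

```text
0.08539818364640708 -98.80779724867813
0.08353896863709676 -25.949485072062426
time_s: 25.55
ee_pos: [0.5345, -0.2455, 0.1266]
orientation: [0.0, 0.986, -0.167, 0.005]
ft_force: [-0.4, -0.3, -0.5]
grip_width: 0.0003
travel [[-3.0, 4.0, 71.0]]
rot [[0, 0, -2.0]] [-0.07186276 -0.58028516 -2.01277865]
```

```bash
python3 -m creep '{"travel":[[-3,3,15],[-3,3,35],[-3,3,60],[-3,3,70],[-3,3,70],[-3,3,70]],"delta_rot":[[0,0,-2],[0,0,-2],[0,0,-2],[0,0,-2],[0,0,-2],[0,0,-2]],"claw":[-1,-1,-1,-1,-1,-1]}'
python3 - <<'E'
from h import *
rep()
rows([-98.3,-100,-108,-116,-124,-132])
E
```

```text
time_s: 26.15
ee_pos: [0.5317, -0.2476, 0.0567]
orientation: [0.0, 0.988, -0.152, 0.005]
ft_force: [-0.3, 0.6, 1.0]
grip_width: 0.0003
s_est -86.6 tool -97.3 Fx_tool -0.41 Fy -0.45 Fz 1.03 wheeltorque(cw+) -0.015 tau7 [-0.09009028 -0.07983785  0.01253469]
travel [[-12.0, 2.0, 1.0], [-14.0, 2.0, 1.0], [-22.0, 4.0, 0.0], [-31.0, 5.0, 0.0], [-39.0, 4.0, 0.0], [-47.0, 2.0, 0.0]]
rot [[0, 0, 1.0], [0, 0, 3.0], [0, 0, 11.0], [0, 0, 19.0], [0, 0, 27.0], [0, 0, 35.0]] [-0.22382762 -0.54281809 34.66554488]
```

```bash
python3 -m creep '{"travel":[[-8,2,0],[-14,2,0],[-22,4,0],[-31,5,0],[-39,4,0],[-47,2,0]],"delta_rot":[[0,0,1],[0,0,3],[0,0,11],[0,0,19],[0,0,27],[0,0,35]],"claw":[-1,-1,-1,-1,-1,-1]}'
python3 - <<'E'
from h import *
import cv2
rep()
a=eyes.read_camera("top")[:,:,::-1]
cv2.imwrite("pics/top17.png",cv2.resize(a[180:240,240:330],None,fx=8,fy=8,interpolation=cv2.INTER_CUBIC))
E
```

```text
time_s: 26.75
ee_pos: [0.488, -0.239, 0.0569]
orientation: [-0.0, 0.895, -0.446, 0.009]
ft_force: [3.6, -7.2, -2.8]
grip_width: 0.0003
s_est -127.9 tool -132.8 Fx_tool 7.85 Fy 1.43 Fz -2.8 wheeltorque(cw+) 0.441 tau7 [-1.64609359 -0.77190885  0.04878643]
```

View pics/top17.png

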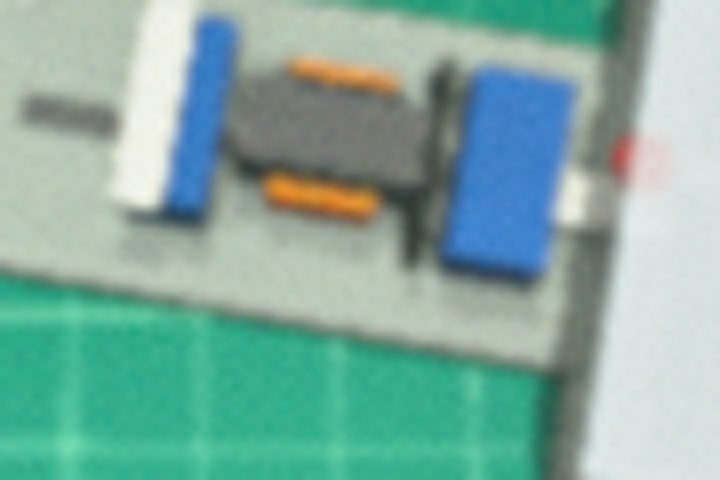

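```bash
cat > rep.sh <<'E'
python3 -c "
from h import *
rep()"
E
python3 -m creep '{"travel":[[-3,0.5,0],[-6,1,0],[-9.5,1.5,0],[-12.5,2,0]],"delta_rot":[[0,0,3],[0,0,6],[0,0,9],[0,0,12]],"claw":[-1,-1,-1,-1]}'; sh rep.sh
python3 -m creep '{"travel":[[-2,0,0]],"delta_rot":[[0,0,2]],"claw":[-1]}'; sh rep.sh
python3 -m creep '{"travel":[[-2,0,0]],"delta_rot":[[0,0,2]],"claw":[-1]}'; sh rep.sh
```

```text
time_s: 27.2
ee_pos: [0.477, -0.2311, 0.0568]
orientation: [0.0, 0.844, -0.536, 0.007]
ft_force: [-0.0, -8.3, 0.1]
grip_width: 0.0003
s_est -140.2 tool -144.7 Fx_tool 7.51 Fy 3.57 Fz 0.06 wheeltorque(cw+) 0.397 tau7 [-1.92305489  0.07830795  0.09630697]
time_s: 27.3
ee_pos: [0.4753, -0.2295, 0.0567]
orientation: [0.0, 0.834, -0.551, 0.007]
ft_force: [-2.1, -9.7, 1.8]
grip_width: 0.0003
s_est -142.3 tool -146.7 Fx_tool 8.09 Fy 5.7 Fz 1.81 wheeltorque(cw+) 0.405 tau7 [-2.26738827  0.45907221  0.12513537]
time_s: 27.4
ee_pos: [0.4743, -0.2278, 0.0566]
orientation: [0.0, 0.825, -0.565, 0.007]
ft_force: [-2.9, -9.4, 2.1]
grip_width: 0.0002
s_est -144.2 tool -148.7 Fx_tool 7.76 Fy 6.12 Fz 2.13 wheeltorque(cw+) 0.377 tau7 [-2.25350737  0.61475048  0.1218696 ]
```

```bash

python3 -m creep '{"travel":[[-2,0,0]],"delta_rot":[[0,0,2]],"claw":[-1]}'; sh rep.sh
python3 -m creep '{"travel":[[-2,0,0]],"delta_rot":[[0,0,2]],"claw":[-1]}'; sh rep.sh
```

```text
time_s: 27.5
ee_pos: [0.4733, -0.226, 0.0566]
orientation: [0.0, 0.815, -0.58, 0.006]
ft_force: [-1.9, -9.5, 1.2]
grip_width: 0.0004
s_est -146.2 tool -150.7 Fx_tool 8.32 Fy 4.9 Fz 1.17 wheeltorque(cw+) 0.419 tau7 [-2.24514589  0.70292085  0.15976377]
time_s: 27.6
ee_pos: [0.4724, -0.2241, 0.0565]
orientation: [0.0, 0.804, -0.594, 0.006]
ft_force: [-3.3, -9.5, 0.6]
grip_width: 0.0003
s_est -148.3 tool -152.7 Fx_tool 8.06 Fy 5.96 Fz 0.61 wheeltorque(cw+) 0.389 tau7 [-2.15352419  0.71244349  0.0767398 ]
```

```bash

python3 -m creep '{"travel":[[-2,0,0]],"delta_rot":[[0,0,2]],"claw":[-1]}'|tail -0; sh rep.sh
python3 -m creep '{"travel":[[-2,0,0]],"delta_rot":[[0,0,2]],"claw":[-1]}'|tail -0; sh rep.sh
```

```text
s_est -150.4 tool -154.7 Fx_tool 8.36 Fy 5.56 Fz 1.22 wheeltorque(cw+) 0.406 tau7 [-2.15409997  0.70413392  0.13863509]
s_est -152.5 tool -156.7 Fx_tool 8.66 Fy 7.17 Fz 0.72 wheeltorque(cw+) 0.402 tau7 [-2.16552354  0.90435014  0.10918975]Exception ignored on flushing sys.stdout:
BrokenPipeError: [Errno 32] Broken pipe
Exception ignored on flushing sys.stdout:
BrokenPipeError: [Errno 32] Broken pipe
```

```bash

python3 -m creep '{"travel":[[-2,0,0]],"delta_rot":[[0,0,2]],"claw":[-1]}'|tail -0; sh rep.sh
python3 -m creep '{"travel":[[-2,0,0]],"delta_rot":[[0,0,2]],"claw":[-1]}'|tail -0; sh rep.sh
```

```text
s_est -154.6 tool -158.7 Fx_tool 8.06 Fy 6.08 Fz 2.2 wheeltorque(cw+) 0.376 tau7 [-2.23756871  1.01360145  0.08966853]
s_est -156.6 tool -160.7 Fx_tool 9.31 Fy 6.82 Fz 2.32 wheeltorque(cw+) 0.434 tau7 [-2.28719896  1.14962392  0.23821965]Exception ignored on flushing sys.stdout:
BrokenPipeError: [Errno 32] Broken pipe
Exception ignored on flushing sys.stdout:
BrokenPipeError: [Errno 32] Broken pipe
```

```bash
python3 - <<'E'
from h import *
import cv2
rep()
a=eyes.read_camera("top")[:,:,::-1]
cv2.imwrite("pics/top18.png",cv2.resize(a[180:240,240:330],None,fx=8,fy=8,interpolation=cv2.INTER_CUBIC))
E
```

```text
s_est -156.6 tool -160.7 Fx_tool 9.31 Fy 6.82 Fz 2.32 wheeltorque(cw+) 0.434 tau7 [-2.28719896  1.14962392  0.23821965]
```

View pics/top18.png

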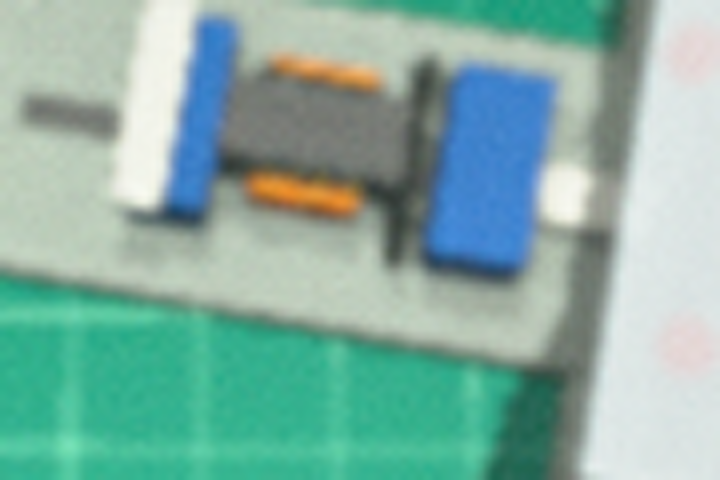

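```bash

python3 -m creep '{"travel":[[-1.7,-0.1,0]],"delta_rot":[[0,0,1.5]],"claw":[-1]}' >/dev/null; sh rep.sh
python3 -m creep '{"travel":[[-1.7,-0.1,0]],"delta_rot":[[0,0,1.5]],"claw":[-1]}' >/dev/null; sh rep.sh
```

```text
s_est -158.2 tool -162.2 Fx_tool 9.9 Fy 6.84 Fz 1.87 wheeltorque(cw+) 0.463 tau7 [-2.46532312  1.2151709   0.13913213]
s_est -159.8 tool -163.7 Fx_tool 10.47 Fy 7.08 Fz 2.2 wheeltorque(cw+) 0.49 tau7 [-2.53879818  1.40838111  0.1719917 ]
```

```bash

python3 -m creep '{"travel":[[-1.7,-0.1,0]],"delta_rot":[[0,0,1.5]],"claw":[-1]}' >/dev/null; sh rep.sh
python3 -m creep '{"travel":[[-1.7,-0.1,0]],"delta_rot":[[0,0,1.5]],"claw":[-1]}' >/dev/null; sh rep.sh
```

```text
s_est -161.4 tool -165.2 Fx_tool 10.95 Fy 7.6 Fz 2.53 wheeltorque(cw+) 0.51 tau7 [-2.5663311   1.4884884   0.09253713]
s_est -163.1 tool -166.7 Fx_tool 12.26 Fy 6.98 Fz 2.46 wheeltorque(cw+) 0.583 tau7 [-2.67792536  1.58835463  0.14355214]
```

```bash

python3 -m creep '{"travel":[[-1.7,-0.2,0]],"delta_rot":[[0,0,1.5]],"claw":[-1]}' >/dev/null; sh rep.sh
python3 -m creep '{"travel":[[-1.7,-0.2,0]],"delta_rot":[[0,0,1.5]],"claw":[-1]}' >/dev/null; sh rep.sh
```

```text
s_est -164.8 tool -168.2 Fx_tool 12.27 Fy 8.01 Fz 3.62 wheeltorque(cw+) 0.571 tau7 [-2.79192872  1.93903641  0.1301625 ]
s_est -166.4 tool -169.7 Fx_tool 11.87 Fy 6.42 Fz 1.51 wheeltorque(cw+) 0.564 tau7 [-2.78636183  1.51374452  0.13141321]
```

```bash

python3 -m creep '{"travel":[[-1.1,-0.2,0]],"delta_rot":[[0,0,1]],"claw":[-1]}' >/dev/null; sh rep.sh
python3 -m creep '{"travel":[[0,0,0],[0,0,0]],"delta_rot":[[0,0,0],[0,0,0]],"claw":[-1,-1]}' >/dev/null; sh rep.sh
python3 - <<'E'
from h import *
import cv2,pickle
i=eyes.camera_info("wrist");pickle.dump(i,open("w19.pkl","wb"))
a=eyes.read_camera("wrist")[:,:,::-1]
cv2.imwrite("pics/w19.png",cv2.resize(a,None,fx=1.55,fy=1.55))
E
```

```text
s_est -167.5 tool 189.3 Fx_tool 12.61 Fy 9.22 Fz 4.19 wheeltorque(cw+) 0.573 tau7 [-2.92146442  2.16374266  0.15010405]
s_est -167.7 tool 189.3 Fx_tool 12.26 Fy 7.71 Fz 3.44 wheeltorque(cw+) 0.568 tau7 [-2.73374183  1.86712963  0.18787622]
```

View pics/w19.png

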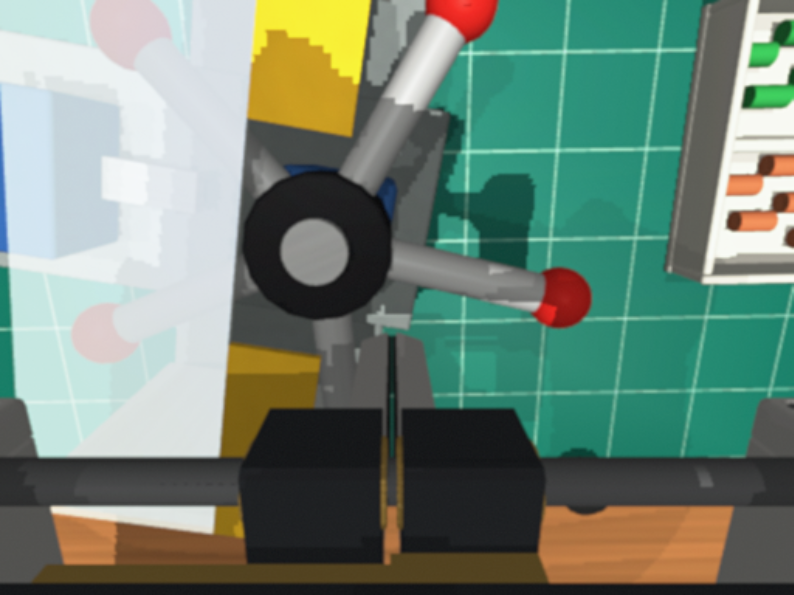

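```bash
python3 - <<'E'
from h import *
import pickle
i=pickle.load(open("w19.pkl","rb"))
for q in [(563,297),(461,2)]:
    b=ray(i,crop(q,1.55,0,0),.112)[:2]; d=b-HUB2; print(np.hypot(*d),np.degrees(np.arctan2(d[1],d[0]))-YAW)
b=np.mean([.397,.405,.377,.419,.389,.406,.402,.376]);x=np.array([-156.6,-158.2,-159.8,-161.4,-163.1,-164.8,-166.4,-167.6]);t=np.array([.434,.463,.49,.51,.583,.571,.564,.572])
print(b,np.polyfit(x,t,1)); c=np.mean(x+(t-b)/.0171);print("contact",c,"grip",(c+167.6)*.01745*70,(np.polyval(np.polyfit(x,t,1),-167.6)-b)/.014)
E
```

```text
0.08645783368636001 -95.21837324590356
0.08360415392516031 -22.089746898928656
0.39637500000000003 [-0.01335095 -1.64264896]
contact -154.81059941520468 grip 15.62225281432748 14.185317380030268
```

```bash
python3 -m creep '{"travel":[[4,0,0],[9,0,0],[12,2,-5],[12,2,-35],[12,2,-75],[12,2,-110],[12,2,-130],[12,40,-130],[12,80,-130],[12,120,-130],[12,120,-130]],"delta_rot":[[0,0,0],[0,0,0],[0,0,0],[0,0,0],[0,0,0],[0,0,0],[0,0,0],[0,0,0],[0,0,0],[0,0,0],[0,0,0]],"claw":[-1,-1,-1,-1,-1,-1,-1,-1,-1,-1,-1]}'
python3 - <<'E'
from h import *
import cv2
a=eyes.read_camera("top")[:,:,::-1];cv2.imwrite("pics/top20.png",a)
cv2.imwrite("pics/top20c.png",cv2.resize(a[150:260,225:400],None,fx=4.5,fy=4.5,interpolation=cv2.INTER_CUBIC))
a=eyes.read_camera("scene")[:,:,::-1]
cv2.imwrite("pics/s20.png",cv2.resize(a[130:290,150:350],None,fx=3.7,fy=3.7,interpolation=cv2.INTER_CUBIC))
E
```

```text
time_s: 30.1
ee_pos: [0.3443, -0.2095, 0.1844]
orientation: [0.002, -0.703, 0.712, -0.002]
ft_force: [1.3, 0.3, -0.2]
grip_width: 0.0008
```

View pics/top20c.png

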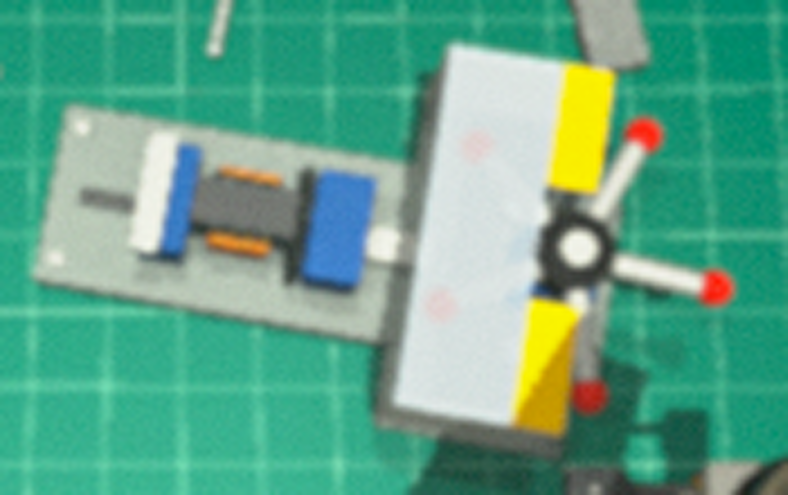

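View pics/s20.png

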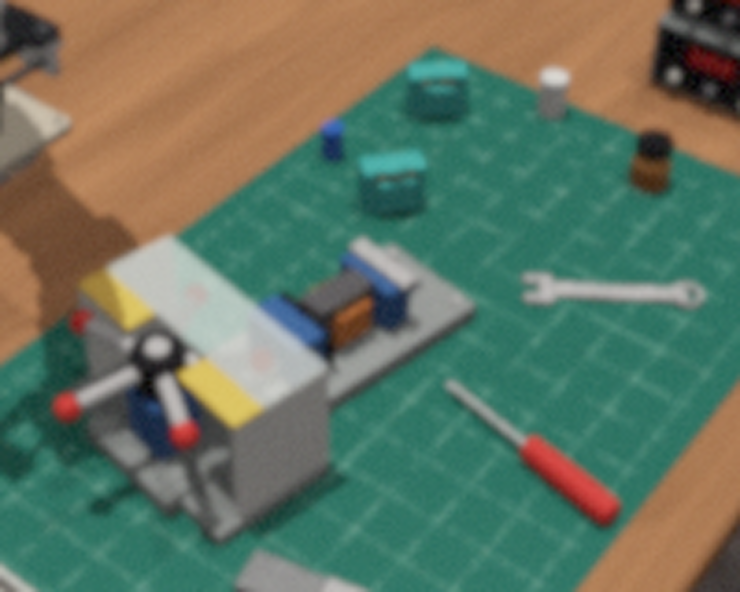

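View pics/top20.png

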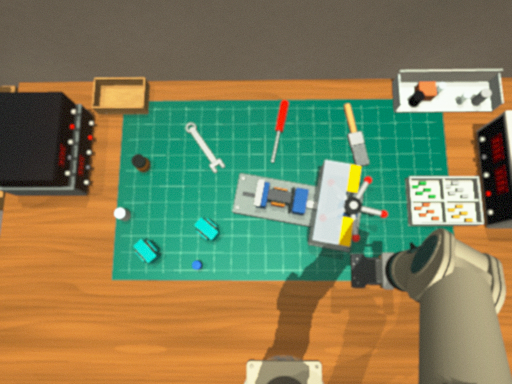

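```bash
python3 - <<'E'
from h import *
i=eyes.camera_info("top")
A=lambda p,z:ray(i,crop(p,4.5,225,150),z)[:2]
for q in [(643,134),(715,289),(590,397),(441,306),(477,147)]:
    d=A(q,.112)-np.array([.5206,-.1843]); print(round(np.hypot(*d),4),round((np.degrees(np.arctan2(d[1],d[0]))-YAW)%72,1))
E
```

```text
0.0863 50.6
0.0856 49.8
0.0858 50.4
0.0855 49.9
0.0857 50.1
```

```bash
python3 -c "
from bench import bot
print(bot.close_job())"
```

```text
the job is handed in; nothing more can be done
None
```

The transformer is on the clamp bed, upright and lined up with the jaw and stop. It is gripped against the end stop with roughly 14–15 N, and I handed the job in at about 30 s of the 72 s allowed.

- **Picking it up:** The first two grasps failed. The first closed on the top edge of the winding former and slipped off, and the second caught only the core. It stayed upright each time and was back on the bench before the third try. The cause was that the real fingertips sit about 33 mm above the TCP position the robot reports. I corrected for that, and the third grasp held at 50 mm opening.
- **Setting it down:** I lowered it in small steps until the wrist force showed it was resting on the bed, then let go.
- **Turning the wheel:** Three pushes on successive spokes, about 217° in all, brought it to about 4.15 rad. The drag was about 0.40 Nm at first. It rose once the transformer met the stop and was about 0.57 Nm when I stopped.
- **Grip estimate:** The turn past contact gives about 15.6 N. The fitted torque gives about 14.2 N, and the last torque readings alone give nearer 12.5 N. None of these comes near 35 N.
- **Last checks:** After I backed off, the top view showed the spokes about 1° from the last wrist-camera reading, which is within picture error. The pictures showed the transformer seated between pad and stop. The bystanders I could see, and the turquoise look-alikes, were where they started. The black rubber foot was hidden under the arm in the last picture, so I did not confirm it.

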